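Turn gamepad boards over on the inspection stage and photograph them

ROBOT

A 7-joint arm with a two-finger parallel gripper is mounted at the origin on the work surface. World frame = base frame: x ahead of the robot, y to its left, z up, the work surface at z = 0. Lengths are in m, angles in rad, forces in N, time in s.
With the tool pointing down it reaches from about 0.35 to 0.9 m from the base axis. Payload 8.1 kg.
Tool frame: the origin (TCP) lies where the fingers leave the gripper's body, on its centre line; the fingertips stand 66 mm ahead of it and the grasp point (between the pads) lies 47 mm ahead of it (arm.tip_reach is the distance from the TCP to the fingertips, in m); z points along the fingers, y is the direction in which the jaws open and shut (so a half turn about z gives the same grasp; the last joint's range is limited). The gripper opens to 92 mm and grips with 3 to 60 N. Pads are 19 mm wide; open, the fingers measure 130 mm over their backs; the gripper's body (75 mm by 190 mm) begins 47 mm behind the grasp point.
Start: joints at [-1.375, 0.434, 0.025, 1.573, -0.012, 1.134, -0.075], TCP at [0.184, 0.597, 0.292] pointing down, gripper open.
Joint ranges: [-2.62, 2.62], [-0.44, 2.09], [-1.27, 1.32], [0.08, 2.57], [-1.32, 4.46], [0.12, 2], [-2.74, 2.74]. Speed limits (rad/s): [2.22, 2.22, 3.01, 3.01, 3.14, 3.14, 3.14].

INTERFACE

Orientations are given as a rotation vector (axis times angle).
In Python, from cell import arm gives the robot as it stands.
- The arm moves only by the tool carry_out, never from a script. Its argument "plan" is a list of rows, each a list of 5 numbers: the shift along the world's x, y, z in cm, then the turn about the world's z in rad, then the finger opening in cm, from 0 to 9.18. In form: [[tx, ty, tz, spin, fingers], ...]. A call has 1 to 20 rows; each row is the pose to reach, as a shift and turn from the pose measured when the call began; what a row does not reach only later rows make up. A row lasts 1/10 s, in which the tool goes at most 50 mm and 8.59 degrees, less where a joint would pass 70% of its speed; a pose out of reach is approached as far as the arm can. A call with a gripper value outside its range is refused whole. The fingers move at their own pace and stop on an object; "squeeze" is the grip in N (left out, the last holds). Time passes only in rows, so rows that repeat a pose let the fingers close. It gives the time, the measured TCP pose, the force and the opening at its end, in the units of the state.
- arm.observe(): the state, without advancing time (a new reading comes with each control period).
- arm.get_image(name): name is "side" or "top" or "wrist"; returns (picture, depth): 480x640x3 uint8, red, green, blue; 480x640 float32, m along the optical axis (not along the pixel's ray), 0 where there is no reading.
- arm.get_calibration(name): a dict with "intrinsics" (3x3 intrinsics, pixels), "D" ([k1, k2, p1, p2, k3] as OpenCV has them; the pictures are not rectified), "rvec" (rotation vector, rad) and "tvec" (3), from world to camera coordinates, as OpenCV has them; the wrist camera has in their place "tool_from_camera" (4x4, takes a point from camera to tool coordinates, whose origin is the TCP and whose axes are the flange's). Camera axes: x right, y down, z forward; pixel columns grow to the right and rows downward; lengths in m; the calibration is good to about 2 mm. A picture is of the moment at which its call begins: read the wrist's pose just before it. get_calibration takes no time and is no camera call.
- arm.sign_off(): hands the job in, once; it reports no verdict.
The state is a dict: "clock": time; "joints": joint angles; "dq": joint speeds; "joint_efforts": joint torques, N m; "position": TCP position; "ee_rot": TCP orientation; "force": force on the tool from outside, world axes, zero at the start; "ft_torque": the same for the moment, N m; "width": opening from 0.0 (shut) to 1.0 (fully open).
Only numpy, scipy, OpenCV 4.12 (cv2) and the standard library are available. Lean on these libraries where they do the work, as an engineer would, in place of code of your own. Each camera call takes 0.05 s, during which the arm holds its last target. There are 200 camera calls.

TASK

The gamepad boards on the bench are lying solder side up. Turn every one over and lay it thumbstick side up across the raised metal stage, one board to a bay, straight and well centred between its two black side stops and its two steel end pins, setting the boards down on the stage without dropping or banging them. When all are laid, swing the inspection camera in over the stage as far as it goes and press the red shutter button; the boards must still be in place at the end, and the other things on the bench are to be left alone.

Things in the scene. Friction and masses are not known exactly. Their poses are not given: they have to be found in the camera images.
- board_a: green gamepad circuit board, 140 x 56 x 4 mm, 70 g. Two thumbsticks (each within 27 x 27 mm, 38 mm from the middle lengthwise) stand 14 mm above one side; the other, the solder side, is flat. Origin: centre of the 4 mm sheet; x along its length, +z out of the SOLDER side. It starts on the bench solder side up, resting on the thumbsticks, sheet mid-plane 16 mm up. May be absent
- board_b: green gamepad circuit board, 140 x 56 x 4 mm, 70 g. Two thumbsticks (each within 27 x 27 mm, 38 mm from the middle lengthwise) stand 14 mm above one side; the other, the solder side, is flat. Origin: centre of the 4 mm sheet; x along its length, +z out of the SOLDER side. It starts on the bench solder side up, resting on the thumbsticks, sheet mid-plane 16 mm up. May be absent
- board_c: green gamepad circuit board, 140 x 56 x 4 mm, 70 g. Two thumbsticks (each within 27 x 27 mm, 38 mm from the middle lengthwise) stand 14 mm above one side; the other, the solder side, is flat. Origin: centre of the 4 mm sheet; x along its length, +z out of the SOLDER side. It starts on the bench solder side up, resting on the thumbsticks, sheet mid-plane 16 mm up. May be absent
- station: the inspection station, fixed: a grey base plate (130 mm deep, 10 mm thick) carries the stage, an aluminium bar 84 mm deep (x, away from the robot), 290 mm wide (y) and 30 mm high, top 40 mm above the bench; a board laid along x overhangs it by 28 mm front and back; the end pins stand on narrow brackets (10 mm wide, up to 25 mm above the bench) on each centre line. Origin: under the middle of the stage, at bench level
- bay0 (a point): middle of the right-hand bay, on the stage's top (axes as the station's). Each bay has a red centre line along x, two black side stops, 14 mm high, 7 mm thick and 40 mm long, whose inner faces stand 35 mm to either side of the line, and two upright 6 mm steel end pins, 80 mm in front of and behind the middle, 14 mm higher than the stage's top: all 7 mm clear of a centred board
- bay1 (a point): middle of the centre bay, as bay0; the bays are 90 mm apart along y
- bay2 (a point): middle of the left-hand bay, as bay0
- rack: black upright board rack, fixed, base 150 x 90 x 8 mm; it may be used to stand a board on its short end between two grasps. Steel plates, 70 mm wide and 85 mm high, lean 8 degrees from vertical towards -x. The front slot (on the far side, +x, before a plate only 45 mm high) is empty; two lower boards stand in the slots behind, up to 90 mm above the bench. Origin: at bench level, 17 mm towards -x of point rack_slot
- rack_slot (a point): on the empty slot's floor (8 mm above the bench), mid-width, at the foot of the +x face of the leaning 85 mm plate; x points away from the robot. The slot is 38 mm wide in x, up to the 45 mm high front plate, which leans the same way, and 82 mm along y between side rails 32 mm above the bench. A board stood on its short end here, solder side against the plate, stays up
- cam_arm (a joint): swing of the inspection camera about the upright post at the stage's far left corner: 0 = parked out to the left, 1.222 rad = against its stop over the middle of the stage; grows anticlockwise seen from above; stays where it is left (0.12 N m of friction)
- cam_knob (a point): centre of the blue upright knob (24 mm diameter, 36 mm high, centre 264 mm above the bench) on top of the camera; black camera body, 52 mm diameter, from 170 to 240 mm above the bench, its lens down to 153 mm, at the end of a white arm (22 mm wide, 224 to 240 mm above the bench)
- cam_hinge (a point): point on the axis of the camera's post, at knob height; the knob moves round it on a radius of 226 mm
- shutter (a joint): travel of the red shutter button, 0 to 0.006 m when fully pressed (5 N, springs back); above 0.004 takes the picture
- shutter_top (a point): middle of the top of the red shutter button (26 mm diameter), at the front left of the stage's base; pressed straight down
- gamepad: bystander: a blue assembled game controller, 100 x 140 x 45 mm; leave alone
- screwdriver: bystander: a screwdriver 170 mm long; leave alone
- flux: bystander: a small amber bottle 75 mm tall; leave alone
- solder_reel: bystander: a metal reel 56 mm across and 40 mm high; leave alone
- multimeter: bystander: a yellow meter 80 x 150 x 42 mm; leave alone
- mug: bystander: a white mug 92 mm tall; leave alone
Mind the look-alikes: they are no part of the job. Leave any blue or pink look-alike of the board_c alone.

How it is judged:
On the way, in this order (a step that is already met when the one before it is completed fails the run):
1. every board lies thumbstick side up, centred in a bay of its own (((x of board_a in the frame of bay0 between -0.0055 and 0.0055 m and y of board_a in the frame of bay0 between -0.0055 and 0.0055 m and z of board_a in the frame of bay0 between -0.002 and 0.006 m and angle between the x axis of board_a and the x axis of bay0, either way round below 0.1 rad and angle between board_a's own z axis and vertical above 3.06 rad) or (x of board_a in the frame of bay1 between -0.0055 and 0.0055 m and y of board_a in the frame of bay1 between -0.0055 and 0.0055 m and z of board_a in the frame of bay1 between -0.002 and 0.006 m and angle between the x axis of board_a and the x axis of bay1, either way round below 0.1 rad and angle between board_a's own z axis and vertical above 3.06 rad) or (x of board_a in the frame of bay2 between -0.0055 and 0.0055 m and y of board_a in the frame of bay2 between -0.0055 and 0.0055 m and z of board_a in the frame of bay2 between -0.002 and 0.006 m and angle between the x axis of board_a and the x axis of bay2, either way round below 0.1 rad and angle between board_a's own z axis and vertical above 3.06 rad)) and ((x of board_b in the frame of bay0 between -0.0055 and 0.0055 m and y of board_b in the frame of bay0 between -0.0055 and 0.0055 m and z of board_b in the frame of bay0 between -0.002 and 0.006 m and angle between the x axis of board_b and the x axis of bay0, either way round below 0.1 rad and angle between board_b's own z axis and vertical above 3.06 rad) or (x of board_b in the frame of bay1 between -0.0055 and 0.0055 m and y of board_b in the frame of bay1 between -0.0055 and 0.0055 m and z of board_b in the frame of bay1 between -0.002 and 0.006 m and angle between the x axis of board_b and the x axis of bay1, either way round below 0.1 rad and angle between board_b's own z axis and vertical above 3.06 rad) or (x of board_b in the frame of bay2 between -0.0055 and 0.0055 m and y of board_b in the frame of bay2 between -0.0055 and 0.0055 m and z of board_b in the frame of bay2 between -0.002 and 0.006 m and angle between the x axis of board_b and the x axis of bay2, either way round below 0.1 rad and angle between board_b's own z axis and vertical above 3.06 rad)) and ((x of board_c in the frame of bay0 between -0.0055 and 0.0055 m and y of board_c in the frame of bay0 between -0.0055 and 0.0055 m and z of board_c in the frame of bay0 between -0.002 and 0.006 m and angle between the x axis of board_c and the x axis of bay0, either way round below 0.1 rad and angle between board_c's own z axis and vertical above 3.06 rad) or (x of board_c in the frame of bay1 between -0.0055 and 0.0055 m and y of board_c in the frame of bay1 between -0.0055 and 0.0055 m and z of board_c in the frame of bay1 between -0.002 and 0.006 m and angle between the x axis of board_c and the x axis of bay1, either way round below 0.1 rad and angle between board_c's own z axis and vertical above 3.06 rad) or (x of board_c in the frame of bay2 between -0.0055 and 0.0055 m and y of board_c in the frame of bay2 between -0.0055 and 0.0055 m and z of board_c in the frame of bay2 between -0.002 and 0.006 m and angle between the x axis of board_c and the x axis of bay2, either way round below 0.1 rad and angle between board_c's own z axis and vertical above 3.06 rad)) and linear speed of each of board_a, board_b, board_c below 0.02 m/s), for 0.2 s.
2. then the camera is swung in over the stage to its stop (value of joint cam_arm above 1.17 rad), for 0.2 s.
3. then the shutter is pressed with the camera in and the boards in place (((x of board_a in the frame of bay0 between -0.0055 and 0.0055 m and y of board_a in the frame of bay0 between -0.0055 and 0.0055 m and z of board_a in the frame of bay0 between -0.002 and 0.006 m and angle between the x axis of board_a and the x axis of bay0, either way round below 0.1 rad and angle between board_a's own z axis and vertical above 3.06 rad) or (x of board_a in the frame of bay1 between -0.0055 and 0.0055 m and y of board_a in the frame of bay1 between -0.0055 and 0.0055 m and z of board_a in the frame of bay1 between -0.002 and 0.006 m and angle between the x axis of board_a and the x axis of bay1, either way round below 0.1 rad and angle between board_a's own z axis and vertical above 3.06 rad) or (x of board_a in the frame of bay2 between -0.0055 and 0.0055 m and y of board_a in the frame of bay2 between -0.0055 and 0.0055 m and z of board_a in the frame of bay2 between -0.002 and 0.006 m and angle between the x axis of board_a and the x axis of bay2, either way round below 0.1 rad and angle between board_a's own z axis and vertical above 3.06 rad)) and ((x of board_b in the frame of bay0 between -0.0055 and 0.0055 m and y of board_b in the frame of bay0 between -0.0055 and 0.0055 m and z of board_b in the frame of bay0 between -0.002 and 0.006 m and angle between the x axis of board_b and the x axis of bay0, either way round below 0.1 rad and angle between board_b's own z axis and vertical above 3.06 rad) or (x of board_b in the frame of bay1 between -0.0055 and 0.0055 m and y of board_b in the frame of bay1 between -0.0055 and 0.0055 m and z of board_b in the frame of bay1 between -0.002 and 0.006 m and angle between the x axis of board_b and the x axis of bay1, either way round below 0.1 rad and angle between board_b's own z axis and vertical above 3.06 rad) or (x of board_b in the frame of bay2 between -0.0055 and 0.0055 m and y of board_b in the frame of bay2 between -0.0055 and 0.0055 m and z of board_b in the frame of bay2 between -0.002 and 0.006 m and angle between the x axis of board_b and the x axis of bay2, either way round below 0.1 rad and angle between board_b's own z axis and vertical above 3.06 rad)) and ((x of board_c in the frame of bay0 between -0.0055 and 0.0055 m and y of board_c in the frame of bay0 between -0.0055 and 0.0055 m and z of board_c in the frame of bay0 between -0.002 and 0.006 m and angle between the x axis of board_c and the x axis of bay0, either way round below 0.1 rad and angle between board_c's own z axis and vertical above 3.06 rad) or (x of board_c in the frame of bay1 between -0.0055 and 0.0055 m and y of board_c in the frame of bay1 between -0.0055 and 0.0055 m and z of board_c in the frame of bay1 between -0.002 and 0.006 m and angle between the x axis of board_c and the x axis of bay1, either way round below 0.1 rad and angle between board_c's own z axis and vertical above 3.06 rad) or (x of board_c in the frame of bay2 between -0.0055 and 0.0055 m and y of board_c in the frame of bay2 between -0.0055 and 0.0055 m and z of board_c in the frame of bay2 between -0.002 and 0.006 m and angle between the x axis of board_c and the x axis of bay2, either way round below 0.1 rad and angle between board_c's own z axis and vertical above 3.06 rad)) and value of joint cam_arm above 1.17 rad and value of joint shutter above 0.004 m).
At the end, for the whole second after the job is handed in: every board present lies at rest thumbstick side up on the stage, each in its own bay, within 5.5 mm of the bay's middle both across and lengthwise and 0.10 rad of straight, flat on the stage; the camera arm is within 0.05 rad of its inner stop; the shutter was pressed after that (all of step 1 and value of joint cam_arm above 1.17 rad); the robot touches nothing.
It fails at once if a bystander was shoved or knocked (moved more than 6 cm) (distance of any of gamepad, screwdriver, flux, solder_reel, multimeter, mug from where it was at the start of the episode above 0.06 m).
It fails at once if a board was dropped on the stage from more than about 3 cm (falling at over 0.7 m/s just above it) ((z of board_a in the frame of bay1 between 0.006 and 0.03 m and x of board_a in the frame of bay1 between -0.05 and 0.05 m and y of board_a in the frame of bay1 between -0.14 and 0.14 m and linear speed of board_a above 0.7 m/s) or (z of board_b in the frame of bay1 between 0.006 and 0.03 m and x of board_b in the frame of bay1 between -0.05 and 0.05 m and y of board_b in the frame of bay1 between -0.14 and 0.14 m and linear speed of board_b above 0.7 m/s) or (z of board_c in the frame of bay1 between 0.006 and 0.03 m and x of board_c in the frame of bay1 between -0.05 and 0.05 m and y of board_c in the frame of bay1 between -0.14 and 0.14 m and linear speed of board_c above 0.7 m/s)).
It fails at once if a board was banged on the stage (over 45 N) (contact force between any of board_a, board_b, board_c and station above 45 N).
Of board_a, board_b, board_c only 2 to 3 are there at a start; the rules pass over those that are not, and their reading is None.
At some moment in a run one of board_a, board_b, board_c may be knocked a few centimetres aside while the robot is not near it.
It also fails if it takes over 210 s, if anything falls off the work surface, if the arm or the gripper's body presses on something with over 40 N, if the wrist force passes 120 N, or if a joint passes its speed limit or range.

## Working session

There is one attempt and no reset: what is moved stays moved. The work goes in short steps, Python scripts to look and compute and a tool call to move; the robot and the scene stay as the last step left them, time stands still between calls to the robot, and variables do not carry over. Pictures are saved under pics/ and viewed, about 12 in all and at most 16, crops included, and the job is handed in when it is done.

Besides the shell and the picture viewer there is one more tool, called after "Request:" as name([rows], argument=value, ...), one row to a line, values as JSON. carry_out: Moves the arm, as the interface text tells. Its arguments: {"type":"object","properties":{"plan":{"type":"array"},"squeeze":{"type":"number"}},"required":["plan"]}

```bash
ls; mkdir -p pics; cat > h.py <<'E'
import numpy as np, cv2
from cell import arm
from scipy.spatial.transform import Rotation as R
def shot(n):
    s=arm.observe(); im,d=arm.get_image(n); return s,im,d
def save(n,im,box=None,scale=1):
    if box: im=im[box[1]:box[3],box[0]:box[2]]
    if scale!=1: im=cv2.resize(im,None,fx=scale,fy=scale)
    cv2.imwrite('pics/'+n+'.png',im[...,::-1])
def cam(n,s=None):
    c=arm.get_calibration(n); K=np.array(c['intrinsics']);D=np.array(c['D'])
    if 'rvec' in c:
        Rw=cv2.Rodrigues(np.array(c['rvec']).reshape(3,1))[0].T; t=-Rw@np.array(c['tvec']).ravel()
    else:
        T=np.eye(4);T[:3,:3]=R.from_rotvec(s['ee_rot']).as_matrix();T[:3,3]=s['position']
        T=T@np.array(c['tool_from_camera']);Rw=T[:3,:3];t=T[:3,3]
    return K,D,Rw,t
def plane(n,px,z,s=None):
    "pixels -> world points at height z"
    K,D,Rw,t=cam(n,s); u=cv2.undistortPoints(np.float64(px).reshape(-1,1,2),K,D)[:,0]
    r=np.c_[u,np.ones(len(u))]@Rw.T
    return t+r*((z-t[2])/r[:,2])[:,None]
def cloud(n,d,s=None):
    K,D,Rw,t=cam(n,s); v,u=np.mgrid[:480,:640]
    p=cv2.undistortPoints(np.float64(np.c_[u.ravel(),v.ravel()]).reshape(-1,1,2),K,D)[:,0]
    return ((np.c_[p,np.ones(len(p))]*d.reshape(-1,1))@Rw.T+t).reshape(480,640,3)
def hsv(im): return cv2.cvtColor(im,cv2.COLOR_RGB2HSV)
def blobs(m,amin=150):
    m=cv2.morphologyEx(m.astype(np.uint8),cv2.MORPH_OPEN,np.ones((3,3)))
    cs,_=cv2.findContours(m,cv2.RETR_EXTERNAL,cv2.CHAIN_APPROX_NONE)
    return [c for c in cs if cv2.contourArea(c)>amin]
E
python3 - <<'E'
from h import *
s,a,_=shot('top');save('top0',a)
s,b,_=shot('side');save('side0',b)
print(s)
for n in('top','side','wrist'):
    K,D,Rw,t=cam(n,s);print(n,K[0,0],t.round(3),Rw[:,2].round(2),Rw[:,0].round(2))
E
```

```text
pics
{'clock': 0.05, 'joints': array([-1.37462711,  0.4352259 ,  0.02499072,  1.57404344, -0.01157002,
        1.13398145, -0.07513792]), 'dq': array([ 0.00094258, -0.00093246, -0.00085473,  0.00108929, -0.00245953,
        0.0007666 , -0.00050564]), 'joint_efforts': array([ 3.47786969e-03, -6.69776201e+01,  9.89202932e-01, -3.15494370e+01,
       -6.06599101e-02,  3.76911205e-02,  4.20427409e-05]), 'position': array([0.18391473, 0.59693272, 0.29146404]), 'ee_rot': array([-4.67725732e-01, -3.10652506e+00,  2.37652299e-03]), 'force': array([-0.03988336,  0.23341548, -0.36937434]), 'ft_torque': array([ 0.00525088, -0.00532479, -0.00676748]), 'width': 0.9984776864055435}
top 559.9640583039155 [0.451 0.027 1.502] [ 0.07 -0.01 -1.  ] [-0.   -1.    0.01]
side 596.006088912133 [ 0.492 -0.941  1.238] [ 0.03  0.67 -0.74] [ 1.   -0.03  0.01]
wrist 364.66659192492233 [0.112 0.618 0.384] [ 0.27 -0.08 -0.96] [ 0.29  0.96 -0.  ]
```

View pics/top0.png

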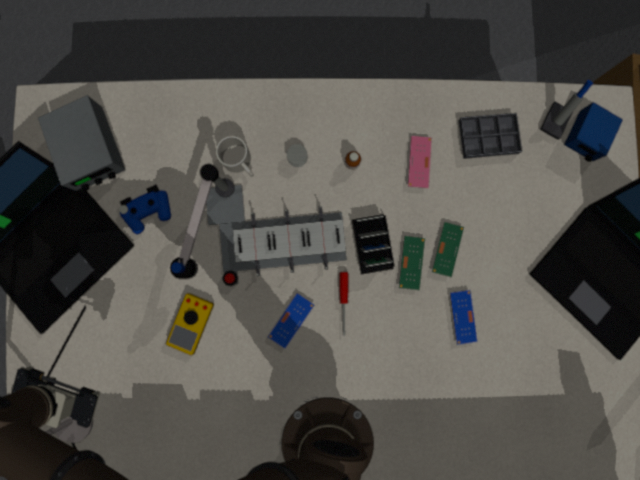

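View pics/side0.png

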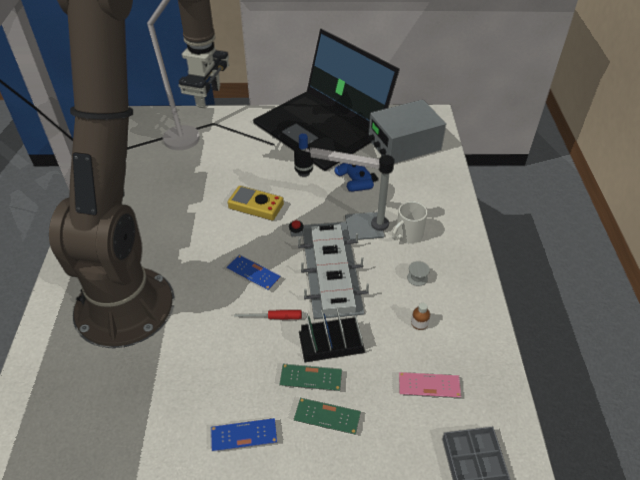

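Top picture: candidates are green boards at (411,262) and (447,248); the look-alikes are blue (291,320), blue (463,316) and pink (419,161), which I leave alone. The stage is at (290,240), camera knob at (182,267), shutter button at (230,278), rack at (374,243). I'll measure these now, with one close crop to check.

```bash
cat >> h.py <<'E'
def green(im):
    h=hsv(im); return (h[...,0]>45)&(h[...,0]<95)&(h[...,1]>90)&(h[...,2]>30)
def boards(n,z,s,im,amin=400):
    out=[]
    for c in blobs(cv2.morphologyEx(green(im).astype(np.uint8),cv2.MORPH_CLOSE,np.ones((9,9))),amin):
        p=plane(n,c[:,0],z,s)[:,:2]
        (cx,cy),(w,h),a=cv2.minAreaRect((p*1000).astype(np.float32))
        if w<h: w,h,a=h,w,a+90
        out.append((np.round([cx/1000,cy/1000],4),np.round([w,h],0),round(np.deg2rad((a+90)%180-90),3),c[:,0].mean(0).round()))
    return out
E
python3 - <<'E'
from h import *
s,a,d=shot('top');s2,b,d2=shot('side')
for o in boards('top',.018,s,a):print('top',o)
for o in boards('side',.018,s2,b):print('side',o)
C=cloud('top',d)
m=(abs(C[...,2]-.04)<.006)
m[:, :225]=0;m[:,352:]=0;m[:200]=0;m[280:]=0
c=max(blobs(m),key=cv2.contourArea)
p=plane('top',c[:,0],.04)[:,:2];(cx,cy),wh,ang=cv2.minAreaRect((p*1000).astype(np.float32));print('stage',cx,cy,wh,ang, cv2.boundingRect(c))
h=hsv(a);red=((h[...,0]<8)|(h[...,0]>172))&(h[...,1]>120)&(h[...,2]>60)
for c in blobs(red,15):print('red',c[:,0].mean(0),plane('top',[c[:,0].mean(0)],.04).round(3),cv2.contourArea(c))
bl=(h[...,0]>100)&(h[...,0]<125)&(h[...,1]>130)
for c in blobs(bl,15):print('blue',c[:,0].mean(0),plane('top',[c[:,0].mean(0)],.28).round(3),cv2.contourArea(c))
print('post',plane('top',[[209,173]],.27).round(3))
save('st',a,(160,160,480,310),2.5)
E
```

```text
top (array([ 0.4826, -0.2252]), array([135.,  52.]), np.float64(-0.116), array([411., 263.]))
top (array([ 0.5184, -0.3235]), array([135.,  51.]), np.float64(-0.265), array([447., 249.]))
side (array([ 0.5185, -0.3277]), array([136.,  53.]), np.float64(-0.263), array([327., 416.]))
side (array([ 0.483 , -0.2301]), array([135.,  53.]), np.float64(-0.114), array([311., 377.]))
stage 540.7327270507812 99.80616760253906 (84.18710327148438, 287.63482666015625) 5.52505350112915 (233, 220, 112, 42)
red [229.28571429 277.66666667] [[0.443 0.255 0.04 ]] 41.5
red [343.28767123 287.2739726 ] [[ 0.418 -0.042  0.04 ]] 226.5
blue [290.61417323 320.50393701] [[0.351 0.084 0.28 ]] 877.5
blue [462.57931034 316.55862069] [[ 0.357 -0.294  0.28 ]] 829.5
blue [177.60526316 267.57894737] [[0.466 0.332 0.28 ]] 122.0
blue [368.5        246.77272727] [[ 0.511 -0.087  0.28 ]] 26.0
blue [146.89333333 210.24      ] [[0.593 0.404 0.28 ]] 1089.0
blue [631.43010753 200.66666667] [[ 0.617 -0.704  0.28 ]] 454.5
blue [ 16.38216561 178.38853503] [[0.669 0.719 0.28 ]] 1569.5
blue [592.12637363 135.28021978] [[ 0.769 -0.613  0.28 ]] 1795.0
blue [584.5  88. ] [[ 0.883 -0.602  0.28 ]] 78.0
post [[0.678 0.267 0.27 ]]
```

View pics/st.png

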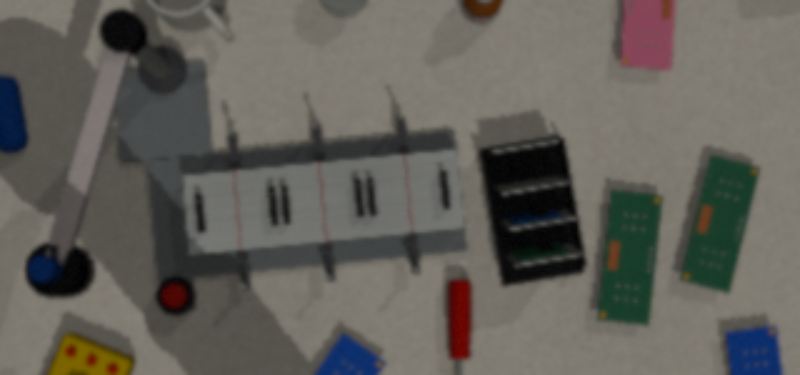

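Only two green boards are present; top and side views agree within 4 mm. The right-hand one goes first, as the rack crowds the left one. I lift clear of the camera and travel over its far end.

Request:
carry_out([
  [0,0,5,0,8],
  [0,0,10,0,8],
  [0,0,15,0,8],
  [2,-4.8,16,0,8],
  [5,-12,16,0,8],
  [9,-20,16,0,8],
  [13,-30,16,0,8],
  [17,-39,16,0,8],
  [21,-48,16,0,8],
  [25,-57,15,0,8],
  [29,-66,12,0,8],
  [32,-75,8,0,8],
  [36,-84,4,0.03,8],
  [39,-93.8,0,0.03,8],
  [39,-93.8,-4,0.03,8],
  [39,-93.8,-4,0.03,8],
  [39,-93.8,-4,0.03,8],
  [39,-93.8,-4,0.03,8],
  [39,-93.8,-4,0.03,8],
], squeeze=4)

```text
clock: 2.1
position: [0.4876, -0.125, 0.3315]
ee_rot: [0.42, 3.113, -0.001]
force: [1.7, 1.5, 0.9]
width: 0.867
```

```bash
cat > look.py <<'E'
from h import *
import sys
def rep():
    s=arm.observe();M=R.from_rotvec(s['ee_rot']).as_matrix()
    print('t',round(s['clock'],2),'p',s['position'].round(4),'jawyaw',round((np.arctan2(M[1,1],M[0,1])%np.pi)-np.pi/2,3),'tilt',M[:,2].round(3),'F',s['force'].round(2),'w',round(s['width']*91.8,1),'q',s['joints'].round(2))
if __name__=='__main__':
    rep();n=sys.argv[1]
    s,im,d=shot('wrist');save(n,im)
    for o in boards('wrist',.018,s,im):print('wrist',o)
E
python3 look.py w1
```

```text
t 2.1 p [ 0.4876 -0.125   0.3315] jawyaw -0.268 tilt [ 0.001 -0.001 -1.   ] F [1.73 1.49 0.95] w 79.6 q [-0.45  0.22  0.74  1.85 -0.17  1.13  1.65]
wrist (array([ 0.5096, -0.3227]), array([123.,  54.]), np.float64(-0.262), array([169., 256.]))
wrist (array([ 0.4804, -0.2267]), array([137.,  54.]), np.float64(-0.123), array([237., 215.]))
```

View pics/w1.png

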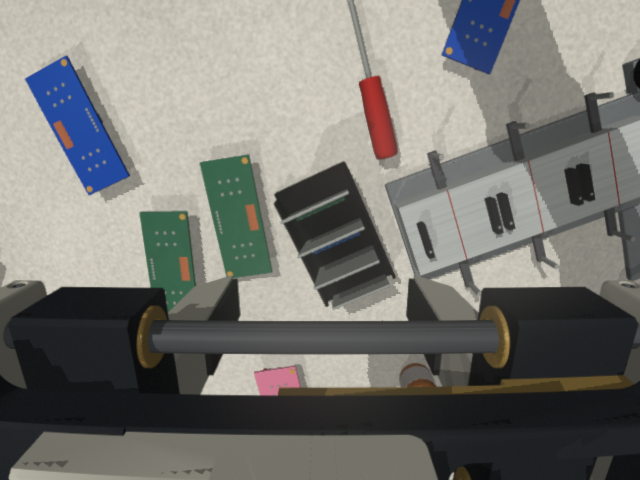

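The wrist view shows both green boards (170,260) and (237,215), both solder side up, agreeing with the earlier measurement. Now I go down onto the far end of the right-hand board.

Request:
carry_out([
  [4,-10,-4,0,8],
  [8.6,-21.6,-10,0,8],
  [8.6,-21.6,-12,0,8],
  [8.6,-21.6,-14,0,8],
  [8.6,-21.6,-16,0,8],
  [8.6,-21.6,-18,0,8],
  [8.6,-21.6,-18,0,8],
  [8.6,-21.6,-18,0,8],
  [8.6,-21.6,-20,0,8],
  [8.6,-21.6,-22,0,8],
  [8.6,-21.6,-24,0,8],
  [8.6,-21.6,-25,0,8],
  [8.6,-21.6,-26,0,8],
  [8.6,-21.6,-26,0,8],
  [8.6,-21.6,-26,0,8],
])

```text
clock: 3.65
position: [0.5744, -0.3486, 0.0704]
ee_rot: [0.429, 3.111, -0.01]
force: [-0.9, 0.6, 0.4]
width: 0.871
```

```bash
python3 look.py w2
```

```text
t 3.65 p [ 0.5744 -0.3486  0.0704] jawyaw -0.274 tilt [ 0.    -0.007 -1.   ] F [-0.89  0.57  0.44] w 80.0 q [ 0.12  0.8   0.56  1.68 -0.54  0.82  2.22]
wrist (array([ 0.5131, -0.2315]), array([76., 54.]), np.float64(-0.08), array([580.,  81.]))
wrist (array([ 0.5202, -0.3259]), array([127.,  55.]), np.float64(-0.26), array([345., 155.]))
```

Request:
carry_out([
  [0,0.8,0,0,8],
  [0,0.8,0,0,8],
  [0,0.8,0,0,5.2],
  [0,0.8,0,0,5.2],
  [0,0.8,0,0,5.2],
  [0,0.8,0,0,5.2],
  [0,0.8,0,0,5.2],
  [0,0.8,0,0,5.2],
], squeeze=4)

```text
clock: 4.5
position: [0.5745, -0.3409, 0.0705]
ee_rot: [0.429, 3.11, -0.01]
force: [0.1, 0.1, 0.1]
width: 0.607
```

```bash
python3 look.py w3
```

```text
t 4.5 p [ 0.5745 -0.3409  0.0705] jawyaw -0.274 tilt [ 0.001 -0.007 -1.   ] F [0.1  0.12 0.06] w 55.7 q [ 0.11  0.8   0.56  1.69 -0.54  0.81  2.21]
wrist (array([ 0.5122, -0.2311]), array([75., 56.]), np.float64(-0.112), array([563.,  81.]))
wrist (array([ 0.5181, -0.326 ]), array([127.,  55.]), np.float64(-0.276), array([326., 154.]))
```

View pics/w3.png

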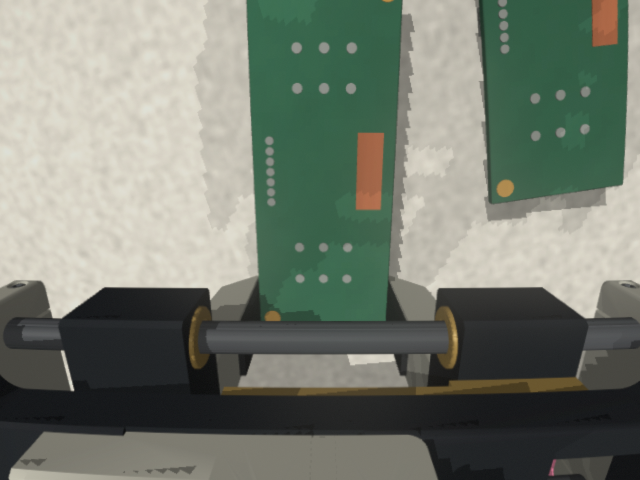

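The board is gripped by its edges at the far end, with the end at about row 322 and the jaws on both sides. Now I lift so it can swing down in the light grip.

Request:
carry_out([
  [0,0,2,0,5.2],
  [0,0,4,0,5.2],
  [0,0,6,0,5.2],
  [0,0,9,0,5.2],
  [0,0,12,0,5.2],
  [0,0,15,0,5.2],
  [0,0,18,0,5.2],
  [0,0,18,0,5.2],
  [0,0,18,0,5.2],
])

```text
clock: 5.45
position: [0.5745, -0.3409, 0.251]
ee_rot: [0.429, 3.109, -0.011]
force: [0.7, 0.3, -0.8]
width: 0.609
```

```bash
python3 look.py w4; python3 - <<'E'
from h import *
s,b,_=shot('side');save('side4',b,(180,250,480,480),2)
E
```

```text
t 5.45 p [ 0.5745 -0.3409  0.251 ] jawyaw -0.274 tilt [ 0.002 -0.007 -1.   ] F [ 0.71  0.31 -0.8 ] w 55.9 q [ 0.03  0.6   0.69  1.55 -0.4   1.13  2.1 ]
wrist (array([ 0.5792, -0.3431]), array([203., 120.]), np.float64(-0.255), array([325., 215.]))
wrist (array([ 0.4812, -0.0945]), array([99.,  8.]), np.float64(-1.389), array([578.,  36.]))
wrist (array([ 0.4763, -0.2266]), array([115.,  55.]), np.float64(-0.122), array([424.,  68.]))
```

View pics/side4.png

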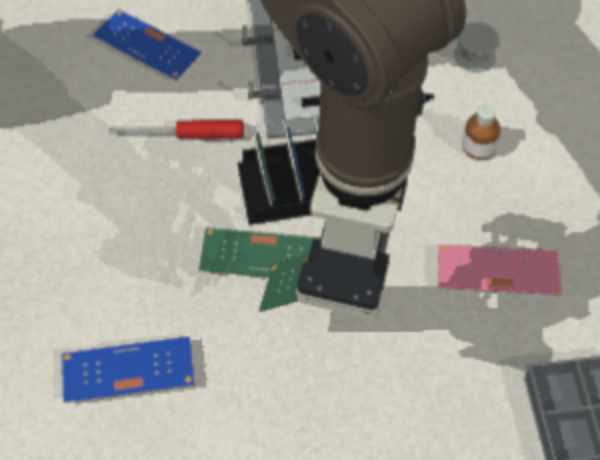

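It pivots: the board hangs at a slope below the gripper, around (285,285). I'll measure the angle from wrist depth.

```bash
cat > hang.py <<'E'
from h import *
from look import rep
def hang():
    s,im,d=shot('wrist');C=cloud('wrist',d,s);M=R.from_rotvec(s['ee_rot']).as_matrix()
    m=green(im)&(d>0); P=(C[m]-s['position'])@M   # tool coords: z ahead, y jaw
    P=P[(abs(P[:,1])<.03)&(abs(P[:,0])<.15)&(P[:,2]<.2)&(P[:,2]>.03)]
    xd=M[:,0]
    q=P[:,[0,2]];c=np.median(q,0);q=q[np.linalg.norm(q-c,axis=1)<.09];u,_,v=np.linalg.svd(q-q.mean(0),full_matrices=False)
    t=v[0]*np.sign(v[0][1]); n=v[1]
    pr=q-q.mean(0)
    print('n',len(q),'slope below horizontal deg',np.degrees(np.arctan2(t[1],t[0])).round(1),'resid mm',(np.std(pr@n)*1e3).round(2),'toolx in world',xd.round(2),
     'mean',q.mean(0).round(4),'end',(q.mean(0)+t*np.percentile(pr@t,99)).round(4),'ymid(mm)',(np.percentile(P[:,1],[2,98])*1e3).round(1))
if __name__=='__main__': rep();hang()
E
python3 hang.py
```

```text
t 5.55 p [ 0.574  -0.3404  0.2494] jawyaw -0.274 tilt [-0.001 -0.006 -1.   ] F [-0.14  0.55 -0.47] w 56.2 q [ 0.03  0.61  0.69  1.55 -0.4   1.13  2.1 ]
n 17840 slope below horizontal deg 45.8 resid mm 0.55 toolx in world [-0.96  0.27 -0.  ] mean [0.0364 0.0887] end [0.0896 0.1435] ymid(mm) [-25.6  24.8]
```

Request:
carry_out([
  [0,0,2,0,5.2],
  [0,0,0,0,5.2],
  [0,0,2,0,5.2],
  [0,0,0,0,5.2],
  [0,0,2,0,5.2],
  [0,0,2,0,5.2],
], squeeze=3)

```text
clock: 6.2
position: [0.5742, -0.3408, 0.2697]
ee_rot: [0.429, 3.112, -0.01]
force: [-0.1, -1.2, 0.2]
width: 0.606
```

```bash
python3 hang.py; python3 - <<'E'
from h import *
a=cv2.imread('pics/top0.png')[...,::-1]
p=plane('top',[[352,220],[385.2,215.2],[393.2,267.2],[361.2,273.2]],.025)
print(p.round(3),p.mean(0).round(3))
m=(hsv(a)[...,2]<45);m[:,:345]=0;m[:,400:]=0;m[:205]=0;m[285:]=0
c=max(blobs(m),key=cv2.contourArea);q=plane('top',c[:,0],.02)[:,:2]
print(cv2.minAreaRect((q*1000).astype(np.float32)))
K,D,Rw,t=cam('top');print(K,t)
E
```

```text
t 6.2 p [ 0.5742 -0.3408  0.2697] jawyaw -0.274 tilt [-0.001 -0.006 -1.   ] F [-0.09 -1.25  0.19] w 55.7 q [ 0.03  0.59  0.7   1.53 -0.39  1.17  2.09]
n 5686 slope below horizontal deg 69.0 resid mm 0.46 toolx in world [-0.96  0.27 -0.  ] mean [0.007  0.0659] end [0.0229 0.107 ] ymid(mm) [-18.4  23.9]
[[ 0.595 -0.067  0.025]
 [ 0.608 -0.156  0.025]
 [ 0.47  -0.176  0.025]
 [ 0.454 -0.091  0.025]] [ 0.532 -0.122  0.025]
((532.7327880859375, -121.79424285888672), (145.42196655273438, 90.18299102783203), 9.186277389526367)
[[559.9640583    0.         322.81906912]
 [  0.         559.9640583  236.53008174]
 [  0.           0.           1.        ]] [0.45083121 0.02739082 1.50243927]
```

Now 69° with a 3 N grip. I'll use the rack's leaning plate (top near (0.537,-0.121)) to push the board just past vertical.

Request:
carry_out([
  [1,5,2,0.1,5.2],
  [2,10,2,0.2,5.2],
  [3,15,2,0.3,5.2],
  [4,20,2,0.43,5.2],
  [4.2,23.2,2,0.43,5.2],
  [4.2,23.2,2,0.43,5.2],
  [4.2,23.2,0,0.43,5.2],
  [4.2,23.2,-2,0.43,5.2],
  [4.2,23.2,-4.5,0.43,5.2],
  [4.2,23.2,-4.5,0.43,5.2],
], squeeze=3)

```text
clock: 7.25
position: [0.6141, -0.1085, 0.2203]
ee_rot: [0.243, -3.127, 0.008]
force: [-0.2, 0.3, -0.5]
width: 0.609
```

```bash
python3 hang.py; python3 - <<'E'
from h import *
s,b,_=shot('side');save('side5',b,(180,220,480,440),2.6)
E
```

```text
t 7.25 p [ 0.6141 -0.1085  0.2203] jawyaw 0.155 tilt [-0.004 -0.006 -1.   ] F [-0.2   0.25 -0.55] w 55.9 q [-0.29  0.54  0.56  1.69 -0.32  1.01  2.11]
n 5721 slope below horizontal deg 76.6 resid mm 0.48 toolx in world [-0.99 -0.15  0.01] mean [0.0091 0.0806] end [0.0299 0.1679] ymid(mm) [-20.1  24.9]
```

View pics/side5.png

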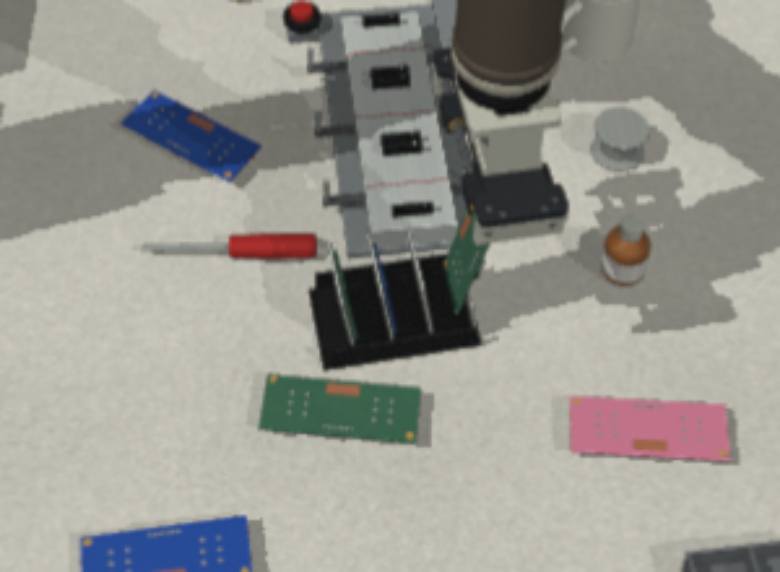

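Board B hangs at 77° above the rack's front slot at (465,260) in the crop, while board A lies undisturbed at (340,408). I raise a little, then push against the tall plate.

Request:
carry_out([
  [0,0,1.5,0,5.2],
  [-2,-0.3,1.5,0,5.2],
  [-4,-0.6,1.5,0,5.2],
  [-5,-0.8,1.5,0,5.2],
  [-6,-1,1.5,0,5.2],
  [-7,-1.1,1.5,0,5.2],
  [-8,-1.3,1.5,0,5.2],
  [-9,-1.4,1.5,0,5.2],
  [-10,-1.6,1.5,0,5.2],
  [-10.5,-1.7,1.5,0,5.2],
  [-10.5,-1.7,1.5,0,5.2],
], squeeze=3.5)

```text
clock: 8.45
position: [0.5101, -0.1264, 0.2389]
ee_rot: [0.242, -3.132, 0.01]
force: [0.9, -0.4, -1.1]
width: 0.609
```

```bash
python3 hang.py; python3 - <<'E'
from h import *
s,b,_=shot('side');save('side6',b,(250,200,450,360),4)
E
```

```text
t 8.45 p [ 0.5101 -0.1264  0.2389] jawyaw 0.154 tilt [ 0.    -0.006 -1.   ] F [ 0.93 -0.37 -1.06] w 55.9 q [-0.32  0.36  0.61  1.92 -0.25  0.93  2.13]
n 890 slope below horizontal deg 23.0 resid mm 0.61 toolx in world [-0.99 -0.15  0.  ] mean [0.0049 0.0474] end [0.0061 0.0479] ymid(mm) [-26.3  25.8]
```

View pics/side6.png

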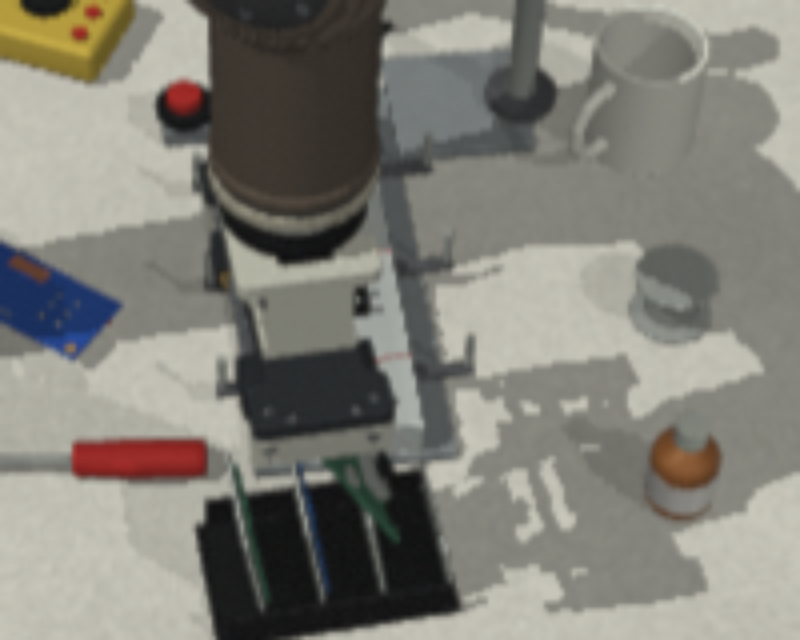

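The board is now past vertical, with its tail to +x in the slot. I lift and carry it over the centre bay.

Request:
carry_out([
  [0,0,2,0,5.2],
  [0,0,4.5,0,5.2],
  [0,0,6,0,5.2],
  [0,3,6,-0.06,5.2],
  [0,7,6,-0.06,5.2],
  [0,12,6,-0.06,5.2],
  [0,17,6,-0.06,5.2],
  [0,20,6,-0.06,5.2],
  [0,22.3,6,-0.06,5.2],
  [0,22.3,6,-0.06,5.2],
  [0,22.3,6,-0.06,5.2],
], squeeze=4)

```text
clock: 9.65
position: [0.5112, 0.0973, 0.2987]
ee_rot: [-0.151, 3.138, -0.011]
force: [-0.5, -0.1, -1.1]
width: 0.607
```

```bash
cat > stage.py <<'E'
from h import *
from look import rep
def stage(name):
    s,im,d=shot('wrist');save(name,im);h=hsv(im);C=cloud('wrist',d,s)
    red=(((h[...,0]<10)|(h[...,0]>170))&(h[...,1]>60)&(h[...,2]>50)&(abs(C[...,2]-.04)<.012)).astype(np.uint8)
    n,lab,st,_=cv2.connectedComponentsWithStats(red,connectivity=8)
    for i in range(1,n):
        if st[i,4]<25: continue
        v,u=np.nonzero(lab==i);p=plane('wrist',np.c_[u,v],.04,s)[:,:2];c=p.mean(0);w=np.linalg.svd(p-c,full_matrices=False)[2][0];w=w*np.sign(w[0])
        t=(p-c)@w
        print('line px',u.mean().round(),v.mean().round(),'c',c.round(4),'yaw',np.arctan2(w[1],w[0]).round(3),'ends',(c+w*t.min()).round(4),(c+w*t.max()).round(4))
if __name__=='__main__':
    import sys;rep();stage(sys.argv[1])
E
python3 stage.py w7;python3 - <<'E'
from h import *
s,b,_=shot('side');save('side7',b,(230,150,430,330),4)
E
```

```text
t 9.65 p [0.5112 0.0973 0.2987] jawyaw 0.096 tilt [ 0.    -0.007 -1.   ] F [-0.49 -0.1  -1.15] w 55.7 q [-0.74  0.27  0.56  1.85 -0.16  1.06  1.55]
line px 578.0 82.0 c [0.3649 0.3181] yaw -1.255 ends [0.3631 0.3236] [0.3668 0.3123]
line px 598.0 96.0 c [0.3738 0.3402] yaw -1.488 ends [0.3733 0.346 ] [0.3742 0.3344]
line px 616.0 109.0 c [0.3828 0.3619] yaw -1.273 ends [0.381  0.3679] [0.3846 0.3561]
line px 495.0 157.0 c [0.4407 0.2536] yaw 1.429 ends [0.4386 0.239 ] [0.4428 0.2685]
line px 325.0 244.0 c [0.5441 0.0999] yaw 0.091 ends [0.498  0.0957] [0.5804 0.1033]
line px 414.0 240.0 c [0.5306 0.1893] yaw 0.095 ends [0.49   0.1854] [0.5716 0.1932]
line px 236.0 240.0 c [0.5479 0.0097] yaw 0.082 ends [0.5338 0.0085] [0.5622 0.0108]
```

View pics/w7.png

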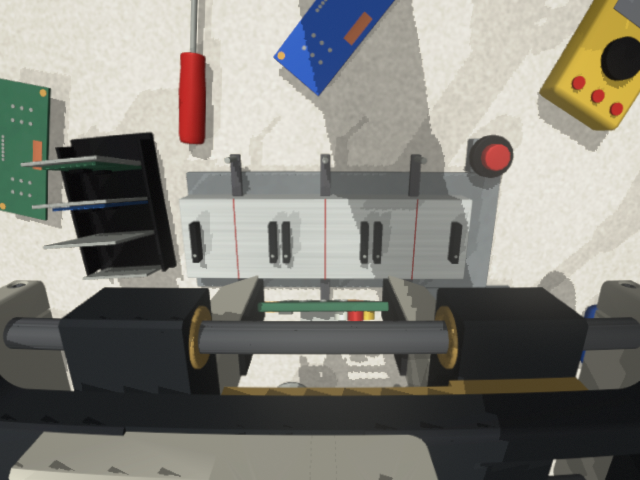

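The stage view is clear: red lines at columns 236, 325 and 414, with the centre bay at (0.540, 0.0997) and yaw 0.095, which agrees with the top camera. Now I touch the tail down and drag to lay the board over.

Request:
carry_out([
  [0.3,0,-3,0,5.2],
  [0.6,0,-6,0,5.2],
  [0.6,0,-7,0,5.2],
  [0.6,0,-7.6,0,5.2],
  [0.3,0,-8,0,5.2],
  [-0.5,-0.1,-8.3,0,5.2],
  [-1.3,-0.2,-8.7,0,5.2],
  [-2,-0.25,-8.9,0,5.2],
  [-2.7,-0.3,-9.2,0,5.2],
  [-3.5,-0.4,-9.8,0,5.2],
  [-4.3,-0.4,-10.5,0,5.2],
  [-5.1,-0.5,-11.2,0,5.2],
  [-5.1,-0.5,-11.2,0,5.2],
], squeeze=4)

```text
clock: 11.05
position: [0.4585, 0.0906, 0.1857]
ee_rot: [0.147, -3.136, 0.012]
force: [-0.8, -0.6, -0.5]
width: 0.61
```

```bash
python3 hang.py;python3 - <<'E'
from h import *
s,b,_=shot('wrist');save('w8',b)
s,b,_=shot('side');save('side8',b,(230,150,430,330),4)
c=np.hstack([cv2.imread('pics/w8.png')[:, :],cv2.resize(cv2.imread('pics/side8.png'),(534,480))]);cv2.imwrite('pics/c8.png',cv2.resize(c,None,fx=.68,fy=.68))
E
```

```text
t 11.05 p [0.4585 0.0906 0.1857] jawyaw 0.094 tilt [-0.002 -0.008 -1.   ] F [-0.75 -0.64 -0.5 ] w 56.0 q [-0.72  0.34  0.52  2.1  -0.23  0.76  1.61]
n 754 slope below horizontal deg 141.5 resid mm 0.87 toolx in world [-1.   -0.09  0.  ] mean [0.0072 0.0497] end [-0.0099  0.0632] ymid(mm) [-26.9  23.7]
```

View pics/c8.png

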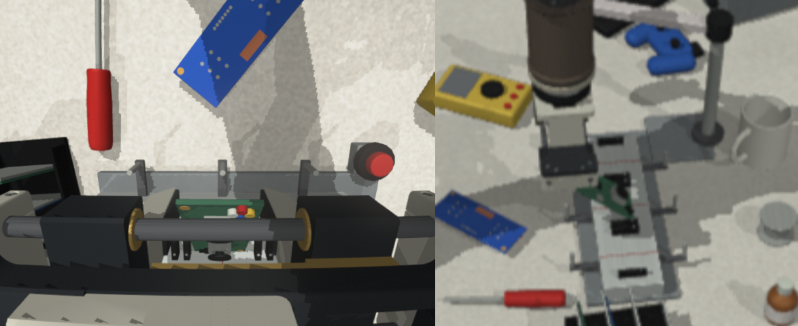

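The thumbsticks now face up, and the board slopes about 40° with its tail on the stage in the centre bay. I continue down and forward, gently.

Request:
carry_out([
  [0.7,0.1,-1.2,0,5.2],
  [1.3,0.25,-2.5,0,5.2],
  [1.7,0.3,-3.8,0,5.2],
  [2.0,0.3,-5,0,5.2],
  [2.2,0.3,-6,0,5.2],
  [2.3,0.35,-7,0,5.2],
  [2.4,0.35,-7.8,0,5.2],
  [2.4,0.35,-8.3,0,5.2],
  [2.4,0.35,-8.7,0,5.2],
  [2.4,0.35,-8.7,0,5.2],
])

```text
clock: 12.2
position: [0.4844, 0.0943, 0.0996]
ee_rot: [-0.147, 3.138, -0.011]
force: [0.4, -0.6, 0.3]
width: 0.611
```

```bash
python3 hang.py
```

```text
t 12.2 p [0.4844 0.0943 0.0996] jawyaw 0.094 tilt [ 0.    -0.007 -1.   ] F [ 0.36 -0.59  0.26] w 56.1 q [-0.62  0.51  0.42  2.11 -0.36  0.58  1.72]
n 4277 slope below horizontal deg 179.8 resid mm 0.97 toolx in world [-1.   -0.09  0.  ] mean [-0.0157  0.0546] end [-0.0413  0.0547] ymid(mm) [-26.8  25.8]
```

Request:
carry_out([
  [-0.1,0,-0.1,0,5.2],
  [-0.1,0,-0.1,0,5.2],
  [-0.1,0,-0.1,0,6.8],
  [-0.1,0,-0.1,0,6.8],
  [-0.1,0,-0.1,0,6.8],
  [-0.1,0,3,0,6.8],
  [-0.1,0,7,0,6.8],
  [-0.1,0,12,0,6.8],
  [-0.1,0,16,0,6.8],
  [-0.1,0,16,0,6.8],
  [-0.1,0,16,0,6.8],
])

```text
clock: 13.35
position: [0.4838, 0.0946, 0.2607]
ee_rot: [-0.148, 3.136, -0.009]
force: [-0.7, 0.9, -0.0]
width: 0.745
```

```bash
python3 stage.py w9; python3 - <<'E'
from h import *
s,im,d=shot('wrist')
for o in boards('wrist',.044,s,im):print(o)
s,im,d=shot('top')
for o in boards('top',.044,s,im):print('top',o)
E
```

```text
t 13.35 p [0.4838 0.0946 0.2607] jawyaw 0.094 tilt [ 0.003 -0.006 -1.   ] F [-0.73  0.93 -0.04] w 68.4 q [-0.76  0.27  0.57  1.97 -0.17  0.95  1.56]
line px 602.0 110.0 c [0.3647 0.3177] yaw -1.247 ends [0.3629 0.3233] [0.3667 0.312 ]
line px 622.0 124.0 c [0.3736 0.3399] yaw -1.376 ends [0.3723 0.3461] [0.3747 0.3341]
line px 637.0 138.0 c [0.3835 0.3578] yaw 0.298 ends [0.3786 0.3563] [0.3885 0.3593]
line px 510.0 190.0 c [0.4403 0.2531] yaw 1.291 ends [0.4361 0.2386] [0.4445 0.2677]
line px 340.0 214.0 c [0.476  0.1068] yaw -0.443 ends [0.4726 0.1084] [0.4795 0.1052]
line px 226.0 257.0 c [0.5268 0.0078] yaw 0.097 ends [0.5073 0.0059] [0.5479 0.0098]
line px 423.0 258.0 c [0.5098 0.1874] yaw 0.096 ends [0.489  0.1854] [0.5314 0.1895]
(array([0.526 , 0.0974]), array([103.,  54.]), np.float64(0.095), array([322., 266.]))
(array([ 0.477 , -0.1859]), array([128.,  28.]), np.float64(-0.141), array([ 12., 185.]))
top (array([ 0.482, -0.221]), array([133.,  51.]), np.float64(-0.121), array([411., 263.]))
```

View pics/w9.png

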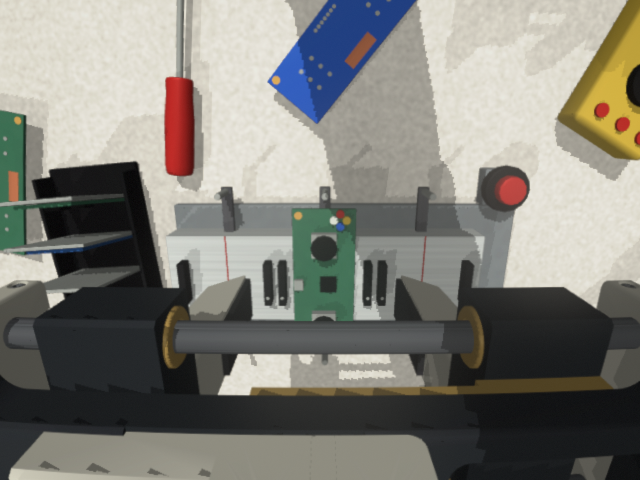

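The board lies thumbstick side up in the centre bay. It seems about 4 mm too far away from the robot, so I move so that both ends show and measure.

Request:
carry_out([
  [2,0,2,0,6.8],
  [5,0.3,4.5,0,6.8],
  [8,0.5,5,0,6.8],
  [8,0.5,5,0,6.8],
  [8,0.5,5,0,6.8],
])

```text
clock: 14.0
position: [0.5624, 0.0989, 0.3071]
ee_rot: [0.146, -3.134, 0.015]
force: [-0.7, -0.7, -0.0]
width: 0.744
```

```bash
cat > fit.py <<'E'
from h import *
from look import rep
import sys
sys.argv=sys.argv+['x']
rep();s,im,d=shot('wrist');save(sys.argv[1],im)
for o in boards('wrist',.044,s,im):print(o)
C=cloud('wrist',d,s);h=hsv(im)
m=(abs(C[...,2]-.04)<.007)&(h[...,1]<60)&(h[...,2]>90)
c=max(blobs(cv2.morphologyEx(m.astype(np.uint8),cv2.MORPH_CLOSE,np.ones((5,5)))),key=cv2.contourArea)
p=plane('wrist',c[:,0],.04,s)[:,:2]
print('stage contour',cv2.minAreaRect((p*1000).astype(np.float32)),cv2.boundingRect(c))
E
python3 fit.py w10; python3 stage.py w10b
```

```text
t 14.0 p [0.5624 0.0989 0.3071] jawyaw 0.093 tilt [-0.004 -0.009 -1.   ] F [-0.73 -0.67 -0.01] w 68.3 q [-0.7   0.36  0.58  1.72 -0.21  1.13  1.61]
(array([0.5312, 0.0979]), array([117.,  54.]), np.float64(0.094), array([330., 175.]))
(array([ 0.4864, -0.1578]), array([147., 129.]), np.float64(1.467), array([ 48., 105.]))
stage contour ((530.3599243164062, 184.89813232421875), (82.96513366699219, 118.36288452148438), 5.5511298179626465) (355, 146, 123, 84)
t 14.05 p [0.5618 0.0989 0.3072] jawyaw 0.093 tilt [-0.004 -0.009 -1.   ] F [ 0.31  0.66 -0.27] w 68.2 q [-0.7   0.36  0.58  1.72 -0.21  1.13  1.61]
line px 582.0 28.0 c [0.3656 0.318 ] yaw -0.935 ends [0.3619 0.323 ] [0.3692 0.3131]
line px 602.0 41.0 c [0.3743 0.3401] yaw -1.131 ends [0.3717 0.3457] [0.3769 0.3344]
line px 621.0 55.0 c [0.3833 0.3621] yaw -1.169 ends [0.3808 0.3679] [0.3858 0.3563]
line px 501.0 104.0 c [0.4414 0.2537] yaw -1.358 ends [0.4382 0.2682] [0.4444 0.2398]
line px 343.0 123.0 c [0.4743 0.1068] yaw -0.28 ends [0.4712 0.1077] [0.4776 0.1058]
line px 237.0 177.0 c [0.535  0.0085] yaw 0.091 ends [0.5062 0.0059] [0.5712 0.0118]
line px 418.0 202.0 c [0.5431 0.1905] yaw 0.097 ends [0.513  0.1875] [0.5716 0.1932]
```

View pics/w10.png

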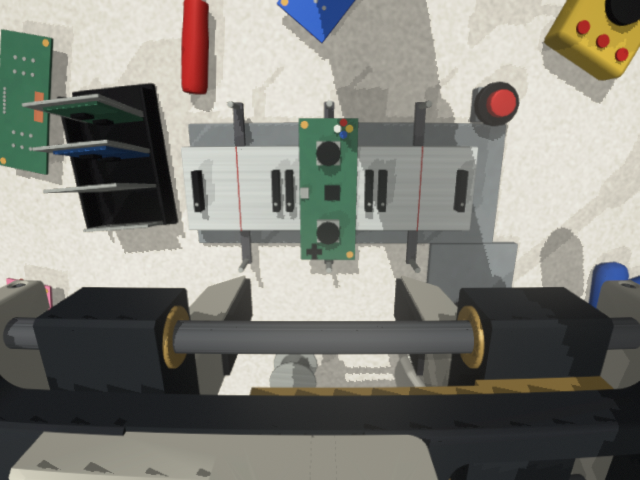

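```bash
python3 - <<'E'
from h import *
s=arm.observe()
im=cv2.imread('pics/w10.png')[...,::-1].copy()
v=im.astype(int)
for name,u in(('board',322),('board',310),('board',345),('stageL',255),('stageR',400)):
    g=v[100:280,u-2:u+3].mean(1); e=np.abs(np.diff(g,axis=0)).sum(1); i=np.argsort(-e)[:8]; print(name,u,sorted(zip((i+100).tolist(),e[i].astype(int).tolist())))
g=green(im)
for r in (140,170,180,200,220,240): w=np.nonzero(g[r,280:380])[0]+280;print(r,w.min(),w.max(),plane('wrist',[[w.min(),r],[w.max()+1,r]],.044,s).round(4)[:,:2].tolist())
E
```

```text
board 322 [(117, 162), (118, 85), (142, 68), (222, 82), (223, 74), (259, 71), (273, 68), (274, 72)]
board 310 [(117, 214), (118, 118), (248, 38), (254, 38), (258, 94), (259, 139), (265, 32), (273, 41)]
board 345 [(117, 155), (118, 67), (130, 50), (131, 49), (259, 105), (272, 52), (273, 74), (274, 41)]
stageL 255 [(121, 67), (122, 104), (145, 69), (146, 133), (228, 72), (229, 153), (230, 85), (242, 127)]
stageR 400 [(121, 68), (145, 40), (146, 83), (229, 81), (242, 63), (243, 83), (277, 77), (278, 96)]
140 300 355 [[0.4938, 0.068], [0.4888, 0.1209]]
170 301 355 [[0.5219, 0.0712], [0.5169, 0.1242]]
180 301 355 [[0.5316, 0.0719], [0.5265, 0.1253]]
200 305 355 [[0.5509, 0.0774], [0.5461, 0.1276]]
220 302 354 [[0.5714, 0.0761], [0.5663, 0.129]]Traceback (most recent call last):
  File "<stdin>", line 8, in <module>
    return umr_minimum(a, axis, None, out, keepdims, initial, where)
ValueError: zero-size array to reduction operation minimum which has no identity
```

```bash
python3 - <<'E'
from h import *
s=arm.observe()
f,b=plane('wrist',[[328,118.3],[328,259.8]],.044,s)[:,:2]
L=plane('wrist',[[255.,146.5],[255,229.8]],.04,s)[:,:2];Rr=plane('wrist',[[400,146.5],[400,230]],.04,s)[:,:2]
x=np.array([.9955,.0948])
print('len',np.linalg.norm(b-f),'stage',np.linalg.norm(L[1]-L[0]),np.linalg.norm(Rr[1]-Rr[0]))
mid=(f+b)/2; st=(L.mean(0)+Rr.mean(0))/2
print('board mid along',mid@x,'stage mid along',st@x,'diff mm',(mid-st)@x*1e3)
E
```

```text
len 0.13992428707565469 stage 0.08334141478968833 0.0833403105551615
board mid along 0.5482664767809593 stage mid along 0.5456701510232128 diff mm 2.5963257577464915
```

Board B's edges: length reads 140 mm (consistent), 2.6 mm off lengthwise, about 0 across, yaw equal to the line's. That is inside the tolerance, so I leave it. Now I re-check board A.

Request:
carry_out([
  [-1,-5,0,0,8.8],
  [-2,-10,0,0,8.8],
  [-3,-15,0,0,8.8],
  [-3,-20,0,0,8.8],
  [-3,-25,0,0,8.8],
  [-3,-29,0,0,8.8],
  [-3,-32,0,-0.06,8.8],
  [-3,-32,0,-0.06,8.8],
  [-3,-32,0,-0.06,8.8],
])

```text
clock: 15.0
position: [0.5305, -0.221, 0.3068]
ee_rot: [0.05, -3.135, 0.012]
force: [0.1, 0.2, 0.7]
width: 0.957
```

```bash
python3 - <<'E'
from h import *
from look import rep
rep();s,im,d=shot('wrist');save('w11',im)
for o in boards('wrist',.018,s,im):print(o)
h=hsv(im);bl=(h[...,0]>100)&(h[...,0]<125)&(h[...,1]>130)
for c in blobs(bl,800):
    p=plane('wrist',c[:,0],.018,s)[:,:2];print('blue',cv2.minAreaRect((p*1000).astype(np.float32)))
C=cloud('wrist',d,s);m=(C[...,2]>.06)&(C[...,2]<.1)&(C[...,1]<-.08)&(C[...,1]>-.19)&(C[...,0]<.56)
P=C[m];print('tall rack pts x',np.percentile(P[:,0],[0,1,5]),'y',np.percentile(P[:,1],[0,1,5]),'z',np.percentile(P[:,2],99))
q=P[P[:,0]<np.percentile(P[:,0],10)];print(q.mean(0).round(3),q[:,1].min().round(3))
E
```

```text
t 15.0 p [ 0.5305 -0.221   0.3068] jawyaw 0.032 tilt [-0.006 -0.008 -1.   ] F [0.07 0.22 0.72] w 87.8 q [-0.19  0.39  0.68  1.72 -0.25  1.13  2.17]
(array([0.5443, 0.1146]), array([131.,  58.]), np.float64(0.139), array([619., 231.]))
(array([ 0.4674, -0.2251]), array([111.,  54.]), np.float64(-0.118), array([325., 147.]))
blue ((354.4278259277344, 76.73497009277344), (55.94028854370117, 77.31580352783203), 55.99275588989258)
blue ((366.77716064453125, -361.191650390625), (74.59072875976562, 55.59355545043945), 7.09981107711792)
tall rack pts x [0.46991637 0.47186645 0.47529285] y [-0.16652772 -0.16531684 -0.15696968] z 0.09371139077686752
[ 0.475 -0.115  0.091] -0.142
```

View pics/w11.png

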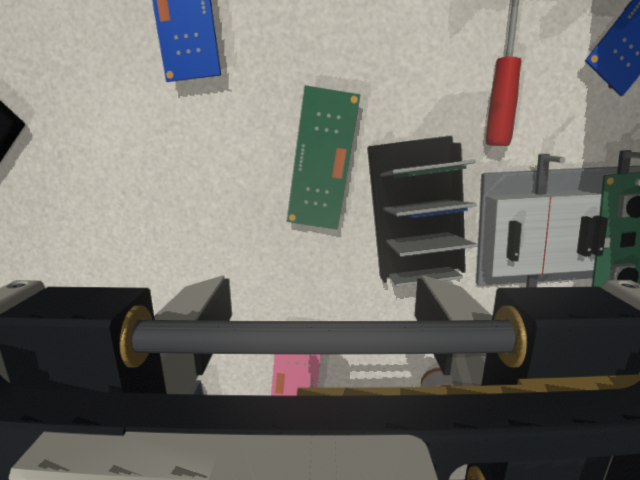

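The close view confirms A (green, solder side up, (324,158)) unmoved, centre about (0.482,-0.227). Its far end is hemmed in by the rack, so I grip its near end and slide it clear along the bench.

Request:
carry_out([
  [-5,-0.5,-4,0,8.8],
  [-9,-0.5,-8,0,8.8],
  [-11,-0.5,-12,0,8.8],
  [-11,-0.5,-15,0,8.8],
  [-11,-0.5,-18,0,8.8],
  [-11,-0.5,-20,0,8.8],
  [-11,-0.5,-22,0,8.8],
  [-11,-0.5,-23,0,8.8],
  [-11,-0.5,-23.6,0,8.8],
  [-11,-0.5,-23.6,0,8.8],
  [-11,-0.5,-23.6,0,5.2],
  [-11,-0.5,-23.6,0,5.2],
  [-11,-0.5,-23.6,0,5.2],
  [-11,-0.5,-23.6,0,5.2],
  [-11,-0.5,-23.6,0,5.2],
  [-11,-0.5,-23.6,0,5.2],
  [-11,-0.5,-23.6,0,5.2],
], squeeze=6)

```text
clock: 16.75
position: [0.4211, -0.2249, 0.071]
ee_rot: [0.054, -3.135, 0.011]
force: [0.2, 1.0, 4.3]
width: 0.619
```

```bash
python3 -c "
from look import rep
rep()"
```

```text
t 16.75 p [ 0.4211 -0.2249  0.071 ] jawyaw 0.034 tilt [-0.006 -0.007 -1.   ] F [0.15 0.96 4.28] w 56.8 q [ 0.02  0.56  0.47  2.17 -0.5   0.52  2.48]
```

Request:
carry_out([
  [1.5,-2,0,0,5.2],
  [3,-4.5,0,-0.1,5.2],
  [4.5,-7,0,-0.2,5.2],
  [6,-9,0,-0.25,5.2],
  [6,-10.5,0,-0.25,5.2],
  [6,-10.5,0,-0.25,5.2],
  [6,-10.5,0,-0.25,8],
  [6,-10.5,0,-0.25,8],
  [6,-10.5,0,-0.25,8],
  [6,-10.5,3,-0.25,8],
  [8,-11,8,-0.25,8],
  [12,-11.5,12,-0.25,8],
  [16,-12,15,-0.25,8],
  [20,-13,18,-0.25,8],
  [20,-13,18,-0.25,8],
  [20,-13,18,-0.25,8],
])

```text
clock: 18.35
position: [0.6229, -0.3543, 0.252]
ee_rot: [-0.334, -3.12, 0.011]
force: [0.1, -0.6, 0.1]
width: 0.871
```

```bash
cat > a.py <<'E'
from h import *
from look import rep
rep();s,im,d=shot('wrist');save('w12',im)
for o in boards('wrist',.018,s,im):print('w',o)
s,im,d=shot('side');save('s12',im)
for o in boards('side',.018,s,im):print('s',o)
s,im,d=shot('top')
for o in boards('top',.018,s,im):print('t',o)
E
python3 a.py
```

```text
t 18.35 p [ 0.6229 -0.3543  0.252 ] jawyaw -0.213 tilt [-0.005 -0.006 -1.   ] F [ 0.12 -0.64  0.08] w 80.0 q [ 0.06  0.69  0.68  1.4  -0.43  1.2   2.14]
w (array([ 0.5346, -0.3488]), array([131.,  55.]), np.float64(-0.298), array([310., 111.]))
s (array([ 0.5402, -0.3525]), array([135.,  53.]), np.float64(-0.303), array([337., 426.]))
t (array([0.5492, 0.0945]), array([140.,  56.]), np.float64(0.123), array([291., 238.]))
```

Request:
carry_out([
  [-2.8,-1.3,-3,-0.087,8],
  [-2.8,-1.3,-7,-0.087,8],
  [-2.8,-1.3,-11,-0.087,8],
  [-2.8,-1.3,-14,-0.087,8],
  [-2.8,-1.3,-16,-0.087,8],
  [-2.8,-1.3,-17.5,-0.087,8],
  [-2.8,-1.3,-18.1,-0.087,8],
  [-2.8,-1.3,-18.1,-0.087,8],
  [-2.8,-1.3,-18.1,-0.087,5.2],
  [-2.8,-1.3,-18.1,-0.087,5.2],
  [-2.8,-1.3,-18.1,-0.087,5.2],
  [-2.8,-1.3,-18.1,-0.087,5.2],
  [-2.8,-1.3,-18.1,-0.087,5.2],
  [-2.8,-1.3,-18.1,-0.087,5.2],
], squeeze=4)

```text
clock: 19.9
position: [0.592, -0.3676, 0.0694]
ee_rot: [-0.473, -3.098, 0.008]
force: [0.7, 0.3, 5.2]
width: 0.607
```

```bash
python3 - <<'E'
from h import *
from look import rep
rep();s,im,d=shot('wrist');save('w13',im)
for o in boards('wrist',.018,s,im):print('w',o)
M=R.from_rotvec(s['ee_rot']).as_matrix();C=cloud('wrist',d,s);P=(C[green(im)]-s['position'])@M;P=P[abs(P[:,1])<.035];print('board ext tool x',np.percentile(P[:,0],[0.2,99.8]),'z',np.median(P[:,2]))
E
```

```text
t 19.9 p [ 0.592  -0.3676  0.0694] jawyaw -0.303 tilt [-0.008 -0.004 -1.   ] F [0.72 0.33 5.23] w 55.7 q [ 0.12  0.85  0.59  1.6  -0.57  0.88  2.2 ]
w (array([ 0.5357, -0.3501]), array([127.,  55.]), np.float64(-0.314), array([326., 156.]))
board ext tool x [-0.00396299  0.12131153] z 0.05113142453874628
```

Request:
carry_out([
  [0,0,2,0,5.2],
  [0,0,5,0,5.2],
  [0,0,9,0,5.2],
  [0,0,13,0,5.2],
  [0,0,17,0,5.2],
  [0,0,20,0,5.2],
  [0,0,22,0,5.2],
  [0,0,20,0,5.2],
  [0,0,22,0,5.2],
  [0,0,20,0,5.2],
  [0,0,22,0,5.2],
  [0,0,22,0,5.2],
], squeeze=3)

```text
clock: 21.15
position: [0.5922, -0.3681, 0.2907]
ee_rot: [-0.474, -3.099, 0.009]
force: [0.9, -0.1, -0.2]
width: 0.608
```

```bash
python3 hang.py
```

```text
t 21.15 p [ 0.5922 -0.3681  0.2907] jawyaw -0.303 tilt [-0.007 -0.005 -1.   ] F [ 0.93 -0.11 -0.24] w 55.8 q [ 0.06  0.63  0.73  1.41 -0.42  1.26  2.09]
n 1986 slope below horizontal deg 85.4 resid mm 0.37 toolx in world [-0.95  0.3   0.01] mean [0.0014 0.0552] end [0.0032 0.0765] ymid(mm) [-11.9  22.6]
```

Board A hangs at 85°. I repeat the rack push past vertical.

Request:
carry_out([
  [0.5,5,0,0.1,5.2],
  [1,10,0,0.2,5.2],
  [1.5,15,0,0.3,5.2],
  [2,20,0,0.4,5.2],
  [2.2,25,0,0.458,5.2],
  [2.2,26,0,0.458,5.2],
  [2.2,26,-1,0.458,5.2],
  [2.2,26,-3,0.458,5.2],
  [2.2,26,-5.2,0.458,5.2],
  [0,25.7,-5.2,0.458,5.2],
  [-2,25.4,-5.2,0.458,5.2],
  [-3.5,25.1,-5.2,0.458,5.2],
  [-4.5,24.9,-5.2,0.458,5.2],
  [-5.5,24.7,-5.2,0.458,5.2],
  [-6.5,24.5,-5.2,0.458,5.2],
  [-7.5,24.3,-5.2,0.458,5.2],
  [-8.5,24.2,-5.2,0.458,5.2],
  [-8.7,24.1,-5.2,0.458,5.2],
], squeeze=3.5)

```text
clock: 23.0
position: [0.504, -0.1272, 0.238]
ee_rot: [0.241, -3.127, 0.01]
force: [1.2, 0.4, -1.5]
width: 0.611
```

```bash
python3 -c "
from look import rep
rep()"
```

```text
t 23.0 p [ 0.504  -0.1272  0.238 ] jawyaw 0.154 tilt [-0.005 -0.007 -1.   ] F [ 1.21  0.43 -1.5 ] w 56.1 q [-0.35  0.36  0.64  1.93 -0.25  0.93  2.14]
```

Request:
carry_out([
  [0,0,2,0,5.2],
  [0,0,4.5,0,5.2],
  [0,0,6,0,5.2],
  [0.5,4,6,-0.06,5.2],
  [1,8,6,-0.06,5.2],
  [1.5,11,6,-0.06,5.2],
  [1.5,13.45,6,-0.06,5.2],
  [1.5,13.45,6,-0.06,5.2],
  [1.5,13.45,6,-0.06,5.2],
], squeeze=4)

```text
clock: 23.9
position: [0.519, 0.0076, 0.298]
ee_rot: [0.15, -3.132, 0.011]
force: [-0.2, -0.3, -1.3]
width: 0.609
```

```bash
python3 stage.py w14; python3 - <<'E'
from h import *
b=arm.get_image('side')[0];save('side14',b,(230,150,430,330),3)
E
```

```text
t 23.9 p [0.519  0.0076 0.298 ] jawyaw 0.096 tilt [-0.005 -0.007 -1.   ] F [-0.15 -0.33 -1.3 ] w 55.9 q [-0.62  0.28  0.64  1.85 -0.18  1.07  1.76]
line px 583.0 160.0 c [0.4407 0.2521] yaw -1.56 ends [0.4406 0.2679] [0.4409 0.2363]
line px 426.0 184.0 c [0.4805 0.1012] yaw 0.939 ends [0.4784 0.0984] [0.4826 0.1041]
line px 325.0 234.0 c [0.5397 0.009 ] yaw 0.101 ends [0.5063 0.0056] [0.5797 0.0131]
```

View pics/side14.png

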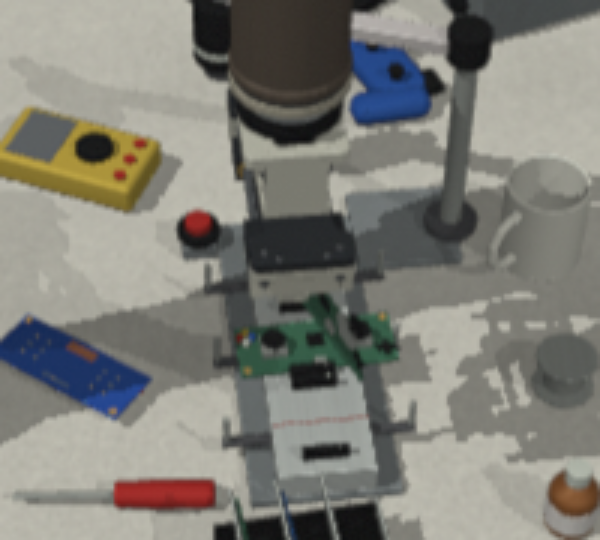

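Board A is tilted past vertical, tail to +x; B still lies in the centre bay at (320,345). I lay A down in the right bay the same way.

Request:
carry_out([
  [0.3,0,-3,0,5.2],
  [0.6,0,-6,0,5.2],
  [0.6,0,-7,0,5.2],
  [0.6,0,-7.6,0,5.2],
  [0.3,0,-8,0,5.2],
  [-0.5,-0.1,-8.3,0,5.2],
  [-1.3,-0.15,-8.7,0,5.2],
  [-2,-0.2,-8.9,0,5.2],
  [-2.7,-0.3,-9.2,0,5.2],
  [-3.5,-0.35,-9.8,0,5.2],
  [-4.3,-0.4,-10.5,0,5.2],
  [-5.1,-0.5,-11.2,0,5.2],
  [-5.1,-0.5,-11.2,0,5.2],
], squeeze=4)

```text
clock: 25.3
position: [0.4662, 0.0011, 0.185]
ee_rot: [0.145, -3.13, 0.011]
force: [0.4, 0.1, -0.2]
width: 0.61
```

```bash
python3 hang.py
```

```text
t 25.3 p [0.4662 0.0011 0.185 ] jawyaw 0.093 tilt [-0.008 -0.007 -1.   ] F [ 0.4   0.13 -0.21] w 56.0 q [-0.58  0.35  0.59  2.11 -0.27  0.77  1.84]
n 872 slope below horizontal deg 138.6 resid mm 0.89 toolx in world [-1.   -0.09  0.01] mean [0.0066 0.0479] end [-0.0068  0.0597] ymid(mm) [-27.   25.6]
```

Request:
carry_out([
  [0.7,0.1,-1.2,0,5.2],
  [1.3,0.2,-2.5,0,5.2],
  [1.7,0.25,-3.8,0,5.2],
  [2.0,0.3,-5,0,5.2],
  [2.2,0.3,-6,0,5.2],
  [2.3,0.33,-7,0,5.2],
  [2.35,0.33,-7.8,0,5.2],
  [2.35,0.33,-8.3,0,5.2],
  [2.35,0.33,-8.6,0,5.2],
  [2.35,0.33,-8.6,0,5.2],
])

```text
clock: 26.35
position: [0.4906, 0.0044, 0.0993]
ee_rot: [0.145, -3.131, 0.011]
force: [-0.4, -0.6, -0.3]
width: 0.61
```

```bash
python3 hang.py
```

```text
t 26.35 p [0.4906 0.0044 0.0993] jawyaw 0.093 tilt [-0.007 -0.007 -1.   ] F [-0.38 -0.57 -0.31] w 56.0 q [-0.48  0.52  0.48  2.12 -0.41  0.6   1.96]
n 3907 slope below horizontal deg 179.2 resid mm 0.82 toolx in world [-1.   -0.09  0.01] mean [-0.0154  0.0528] end [-0.04    0.0532] ymid(mm) [-27.   25.9]
```

Request:
carry_out([
  [-0.1,0,-0.1,0,5.2],
  [-0.1,0,-0.2,0,5.2],
  [-0.1,0,-0.2,0,5.2],
  [-0.1,0,-0.2,0,6.6],
  [-0.1,0,-0.2,0,6.6],
  [-0.1,0,-0.2,0,6.6],
  [-0.1,0,2,0,6.6],
  [-0.1,0,6,0,6.6],
  [1,0.2,11,0,6.6],
  [4,1.5,16,0,6.6],
  [7,4,20.7,0,6.6],
  [7,4,20.7,0,6.6],
  [7,4,20.7,0,6.6],
])

```text
clock: 27.7
position: [0.563, 0.0462, 0.3091]
ee_rot: [0.149, -3.136, 0.009]
force: [1.6, -0.2, -0.6]
width: 0.717
```

```bash
python3 stage.py w15; cat > ends.py <<'E'
from h import *
import sys
s,im,d=shot('wrist');C=cloud('wrist',d,s);x=np.array([.9955,.0948]);y=np.array([-.0948,.9955])
g=cv2.morphologyEx(green(im).astype(np.uint8),cv2.MORPH_CLOSE,np.ones((7,7)))
g[np.abs(C[...,2]-.046)>.02]=0
for c in blobs(g,1500):
    u=c[:,0]; p=plane('wrist',u,.044,s)[:,:2]
    (cx,cy),wh,a=cv2.minAreaRect((p*1000).astype(np.float32))
    ax=p@x;print('px',u.mean(0).round(),'ctr',round(cx,1),round(cy,1),np.round(wh,1),'ang',round(a,2),'along min/max',ax.min().round(4),ax.max().round(4),'across',np.percentile(p@y,[2,98]).round(4),'zmed',np.median(C[u[:,1],u[:,0],2]).round(4))
E
python3 ends.py
```

```text
t 27.7 p [0.563  0.0462 0.3091] jawyaw 0.095 tilt [-0.001 -0.006 -1.   ] F [ 1.56 -0.15 -0.56] w 65.8 q [-0.65  0.36  0.64  1.74 -0.23  1.13  1.73]
line px 631.0 35.0 c [0.3654 0.3176] yaw -1.241 ends [0.3635 0.3232] [0.3673 0.3121]
line px 551.0 108.0 c [0.4413 0.2528] yaw -1.387 ends [0.4385 0.2679] [0.444 0.238]
line px 302.0 124.0 c [0.4815 0.0163] yaw 0.811 ends [0.479  0.0137] [0.4836 0.0185]
line px 390.0 131.0 c [0.4797 0.1004] yaw -0.607 ends [0.4768 0.1024] [0.4827 0.0983]
line px 470.0 193.0 c [0.5313 0.1894] yaw 0.098 ends [0.4895 0.1853] [0.5722 0.1934]
px [376. 188.] ctr 536.8 92.9 [117.5  53.4] ang 8.27 along min/max 0.4842 0.6009 across [0.0133 0.0692] zmed 0.0444
px [292. 180.] ctr 538.4 7.8 [117.7  53.7] ang 5.19 along min/max 0.4779 0.5956 across [-0.0697 -0.0162] zmed 0.0444
```

View pics/w15.png

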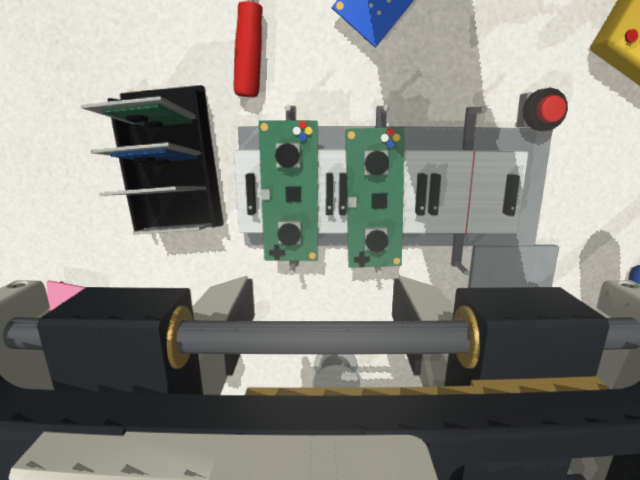

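Board B has been knocked: it now sits about +7 mm lengthwise, -6 mm across and turned 0.05 rad. A is fine. I'll measure both precisely from this same pose (saved picture), then mend B with a gentle end grip.

```bash
python3 - <<'E'
from h import *
s=arm.observe();im=cv2.imread('pics/w15.png')[...,::-1].copy();g=green(im)
x=np.array([.9955,.0948]);y=np.array([-.0948,.9955])
for lo,hi,n in((250,330,'A'),(335,410,'B')):
    for r in(135,160,180,205,225):
        w=np.nonzero(g[r,lo:hi])[0]+lo
        p=plane('wrist',[[w.min()-.3,r],[w.max()+1.3,r]],.044,s)[:,:2];print(n,r,'along',(p@x).round(4),'across',(p@y*1e3).round(1),'mid',((p@y).mean()*1e3).round(1))
v=im.astype(float)
for u in(268,275,312,354,362,396):
    q=v[:,u-1:u+2].mean(1);e=np.abs(np.diff(q,axis=0)).sum(1);f=110+e[110:140].argmax()+1;b=252+e[252:272].argmax()+1
    p=plane('wrist',[[u,f],[u,b]],.044,s)[:,:2];print(u,f,b,'along',((p@x)*1e3).round(1),'across',((p@y)*1e3).round(1),'mid',((p@x).mean()*1e3).round(1))
E
```

```text
A 135 along [0.4858 0.4861] across [-71.1 -16.6] mid -43.8
A 160 along [0.5091 0.5093] across [-71.1 -16.7] mid -43.9
A 180 along [0.5283 0.5285] across [-71.  -16.8] mid -43.9
A 205 along [0.553  0.5531] across [-71.1 -17. ] mid -44.0
A 225 along [0.5734 0.5734] across [-71.  -18.1] mid -44.5
B 135 along [0.4861 0.4861] across [20.5 42.8] mid 31.7
B 160 along [0.5094 0.5092] across [11.4 65.8] mid 38.6
B 180 along [0.5285 0.5284] across [11.7 66.8] mid 39.3
B 205 along [0.5531 0.553 ] across [23.  67.1] mid 45.1
B 225 along [0.5734 0.5734] across [14.4 67.3] mid 40.8
268 120 261 along [472.2 611.7] across [-62.7 -68.3] mid 542.0
275 120 261 along [472.3 611.7] across [-56.1 -61. ] mid 542.0
312 120 261 along [472.5 611.6] across [-21.5 -22.8] mid 542.0
354 126 268 along [477.9 619.3] across [17.8 20.7] mid 548.6
362 126 267 along [477.9 618.2] across [25.3 29. ] mid 548.0
396 126 266 along [477.8 617.1] across [57.3 64.3] mid 547.4
```

```bash
cat > meas.py <<'E'
from h import *
from look import rep
import sys
x=np.array([.9955,.0948]);y=np.array([-.0948,.9955])
def edge(q,lo,hi):
    e=np.abs(np.diff(q,axis=0)).sum(1)[lo:hi]; i=e.argmax(); w=e[max(i-1,0):i+2]; return lo+max(i-1,0)+(w*np.arange(len(w))).sum()/w.sum()+.5
def cols(v,us,f,b,z,s,tag):
    for u in us:
        q=v[:,u-1:u+2].mean(1);p=plane('wrist',[[u,edge(q,*f)],[u,edge(q,*b)]],z,s)[:,:2]
        print(tag,u,'along',((p@x)*1e3).round(1),'mid',((p@x).mean()*1e3).round(1))
def rows(v,rs,l,r,z,s,tag):
    for k in rs:
        q=v[k-1:k+2].mean(0);p=plane('wrist',[[edge(q,*l),k],[edge(q,*r),k]],z,s)[:,:2]
        print(tag,k,'across',((p@y)*1e3).round(1),'mid',((p@y).mean()*1e3).round(1))
E
python3 - <<'E'
from meas import *
rep();s,im,d=shot('wrist');save('w16',im);v=im.astype(float)
cols(v,(268,275,312),(112,130),(254,270),.044,s,'A');cols(v,(354,362,396),(118,136),(258,275),.044,s,'B')
cols(v,(447,455,490),(143,160),(225,245),.04,s,'stage')
rows(v,(140,175,210),(250,268),(308,326),.044,s,'A');rows(v,(145,175,225),(338,355),(395,412),.044,s,'B')
# stops bay1 left (pair at ~421/433), right(~330/342); bay0 right ~251
for k in(185,195,205):
    q=v[k].mean(1);print(k,[int(t) for t in q[322:350]],[int(t) for t in q[412:442]],[int(t) for t in q[243:262]])
E
python3 stage.py w16b | grep -v "c \[0.[34]"
```

```text
t 27.8 p [0.5601 0.0442 0.306 ] jawyaw 0.093 tilt [-0.007 -0.007 -1.   ] F [ 0.51 -0.24 -1.04] w 66.3 q [-0.65  0.36  0.64  1.74 -0.23  1.13  1.73]
A 268 along [476.7 616.4] mid 546.6
A 275 along [476.8 616.5] mid 546.6
A 312 along [476.9 616.7] mid 546.8
B 354 along [482.1 624.2] mid 553.2
B 362 along [481.7 624. ] mid 552.9
B 396 along [482.  622.8] mid 552.4
stage 447 along [504.3 587.4] mid 545.8
stage 455 along [504.2 587.5] mid 545.8
stage 490 along [504.4 587.3] mid 545.9
A 140 across [-71.3 -14.6] mid -43.0
A 175 across [-71.1 -14.6] mid -42.8
A 210 across [-71.1 -14.9] mid -43.0
B 145 across [11.2 57.9] mid 34.5
B 175 across [12.7 68.8] mid 40.8
B 225 across [14.6 70.6] mid 42.6
185 [210, 215, 216, 215, 211, 157, 88, 54, 50, 49, 50, 49, 60, 121, 175, 193, 196, 192, 163, 98, 56, 51, 51, 50, 50, 51, 55, 84] [190, 180, 156, 153, 153, 152, 138, 90, 50, 45, 45, 47, 48, 49, 49, 49, 52, 82, 115, 120, 89, 52, 46, 45, 48, 49, 49, 48, 48, 48] [222, 222, 219, 184, 101, 50, 43, 43, 43, 43, 39, 34, 42, 98, 165, 198, 202, 199, 177]
195 [211, 212, 212, 211, 206, 153, 86, 54, 50, 50, 50, 50
[... 164 characters left out ...]
7, 46, 46, 48, 49, 49, 50, 49, 49, 57] [221, 221, 221, 218, 171, 74, 45, 45, 43, 44, 44, 38, 38, 61, 109, 139, 175, 200, 199]
205 [199, 206, 209, 208, 203, 153, 86, 54, 50, 50, 50, 51, 66, 112, 128, 138, 173, 182, 137, 79, 52, 51, 50, 50, 50, 50, 60, 87] [213, 212, 213, 212, 211, 191, 88, 47, 48, 49, 52, 50, 49, 49, 50, 58, 93, 127, 112, 65, 47, 47, 48, 49, 49, 50, 51, 50, 55, 87] [218, 218, 219, 215, 179, 104, 55, 46, 47, 46, 46, 42, 39, 46, 86, 120, 136, 162, 185]
t 27.85 p [0.5596 0.0438 0.3054] jawyaw 0.092 tilt [-0.009 -0.008 -1.   ] F [-0.51 -0.03 -0.76] w 66.6 q [-0.65  0.36  0.64  1.74 -0.23  1.13  1.73]
line px 470.0 225.0 c [0.558 0.192] yaw 0.1 ends [0.5442 0.1906] [0.5724 0.1934]
```

In one settled picture (edges against stage edges): A is +0.9 mm along and -1.1 mm across, good; B is +7.2 mm along, -6.7 mm across and 0.05 rad off. I'll grip B by its far overhang, where the gap to A is about 31 mm. Hover first.

Request:
carry_out([
  [2,3,-2,0,6.7],
  [3.9,5.7,-5,0,6.7],
  [3.9,5.7,-9,0,6.7],
  [3.9,5.7,-13,0,6.7],
  [3.9,5.7,-13.5,0,6.7],
  [3.9,5.7,-13.5,0,6.7],
  [3.9,5.7,-13.5,0,6.7],
])

```text
clock: 28.6
position: [0.5991, 0.1, 0.1719]
ee_rot: [0.142, -3.131, 0.011]
force: [-0.2, 0.2, 0.1]
width: 0.732
```

```bash
python3 - <<'E'
from meas import *
rep();s,im,d=shot('wrist');save('w17',im);g=green(im)
for r in range(60,300,30):
    w=np.nonzero(g[r])[0]
    if len(w)<20: continue
    sp=np.split(w,np.where(np.diff(w)>12)[0]+1)
    for q in sp:
        if len(q)>15:
            p=plane('wrist',[[q[0],r],[q[-1]+1,r]],.044,s)[:,:2];print(r,q[0],q[-1],'along',((p@x)*1e3).round(0)[0],'across',(p@y*1e3).round(1))
M=R.from_rotvec(s['ee_rot']).as_matrix();print('tcp along/across',s['position'][:2]@x,s['position'][:2]@y)
E
```

```text
t 28.6 p [0.5991 0.1    0.1719] jawyaw 0.091 tilt [-0.007 -0.008 -1.   ] F [-0.23  0.19  0.06] w 67.2 q [-0.63  0.57  0.55  1.78 -0.36  0.9   1.74]
60 0 38 along 483.0 across [-150.3 -124.8]
60 128 180 along 487.0 across [-70.1 -38.9]
60 286 328 along 489.0 across [21.  45.2]
90 131 148 along 504.0 across [-70.2 -59.3]
90 196 224 along 505.0 across [-31.5 -14.6]
90 273 299 along 505.0 across [13.1 28.6]
90 341 367 along 505.0 across [52.  67.5]
120 134 226 along 520.0 across [-70.4 -14.5]
120 275 300 along 522.0 across [13.7 28.9]
120 342 368 along 522.0 across [52.7 68.4]
150 138 227 along 538.0 across [-70.1 -15. ]
150 276 368 along 539.0 across [13.7 68.9]
180 142 229 along 556.0 across [-69.9 -15. ]
180 294 318 along 557.0 across [24.  39.1]
180 344 368 along 557.0 across [54.3 69.4]
210 145 164 along 575.0 across [-70.5 -57.5]
210 205 231 along 575.0 across [-32. -15.]
210 282 368 along 575.0 across [16.1 69.9]
240 149 165 along 594.0 across [-70.5 -59.3]
240 208 233 along 595.0 across [-31.9 -15.1]
240 284 306 along 595.0 across [16.7 31.3]
240 347 368 along 595.0 across [56.6 70.5]
270 154 234 along 615.0 across [-69.9 -15.9]
tcp along/across 0.6058896193735948 0.04280467606443132
```

Request:
carry_out([
  [0,0.1,-1.5,0,6.7],
  [0,0.1,-3,0,6.7],
  [0,0.1,-4.5,0,6.7],
  [0,0.1,-5.5,0,6.7],
  [0,0.1,-6.5,0,6.7],
  [0,0.1,-7.3,0,6.7],
  [0,0.1,-7.3,0,6.7],
  [0,0.1,-7.3,0,5.2],
  [0,0.1,-7.3,0,5.2],
  [0,0.1,-7.3,0,5.2],
  [0,0.1,-7.3,0,5.2],
], squeeze=4)

```text
clock: 29.75
position: [0.5997, 0.1013, 0.0997]
ee_rot: [0.142, -3.133, 0.01]
force: [-0.3, 0.2, 0.1]
width: 0.609
```

```bash
python3 - <<'E'
from meas import *
rep();s=arm.observe();print('tcp along/across',s['position'][:2]@x,s['position'][:2]@y)
E
```

```text
t 29.75 p [0.5997 0.1013 0.0997] jawyaw 0.091 tilt [-0.005 -0.007 -1.   ] F [-0.33  0.18  0.13] w 55.9 q [-0.59  0.67  0.49  1.83 -0.43  0.76  1.79]
tcp along/across 0.6065752962080276 0.043976262066429704
```

Request:
carry_out([
  [-0.3,0.15,0,0.004,5.2],
  [-0.6,0.3,0,0.004,5.2],
  [-0.76,0.35,0,0.004,5.2],
  [-0.76,0.35,0,0.004,5.2],
  [-0.76,0.35,0,0.004,5.2],
  [-0.76,0.35,0,0.004,6.6],
  [-0.76,0.35,0,0.004,6.6],
  [-0.76,0.35,0,0.004,6.6],
  [-0.76,0.35,2,0.004,6.6],
  [-0.76,0.35,5,0.004,6.6],
  [-0.76,0.35,9,0.004,6.6],
  [-2,-0.5,14,0.004,6.6],
  [-4,-2,18,0.004,6.6],
  [-4,-5,20.7,0.004,6.6],
  [-4,-5.6,20.7,0.004,6.6],
  [-4,-5.6,20.7,0.004,6.6],
  [-4,-5.6,20.7,0.004,6.6],
  [-4,-5.6,20.7,0.004,6.6],
])

```text
clock: 31.55
position: [0.559, 0.0467, 0.3053]
ee_rot: [0.151, -3.129, 0.01]
force: [-1.4, 0.2, 1.4]
width: 0.72
```

```bash
python3 - <<'E'
from meas import *
rep();s,im,d=shot('wrist');save('w18',im);v=im.astype(float);g=green(im)
bl=[c for c in blobs(cv2.morphologyEx(g.astype(np.uint8),cv2.MORPH_CLOSE,np.ones((9,9))),2000)]
for c in bl: print(cv2.boundingRect(c))
cols(v,(268,275,312),(112,130),(254,270),.044,s,'A');cols(v,(357,365,398),(108,130),(250,270),.044,s,'B')
cols(v,(447,455,490),(143,160),(225,245),.04,s,'stage')
rows(v,(140,175,210),(250,268),(308,326),.044,s,'A');rows(v,(155,175,215),(340,360),(398,415),.044,s,'B')
E
python3 stage.py w18b | grep -v "c \[0.[34]"
```

```text
t 31.55 p [0.559  0.0467 0.3053] jawyaw 0.097 tilt [-0.008 -0.007 -1.   ] F [-1.4   0.16  1.37] w 66.1 q [-0.66  0.36  0.65  1.75 -0.23  1.12  1.73]
(351, 128, 56, 125)
(258, 127, 58, 121)
A 268 along [476.6 616.5] mid 546.6
A 275 along [476.7 616.4] mid 546.6
A 312 along [477.  607.8] mid 542.4
B 357 along [477.8 617.3] mid 547.5
B 365 along [477.3 617.2] mid 547.2
B 398 along [476.7 607.3] mid 542.0
stage 447 along [504.5 588. ] mid 546.2
stage 455 along [504.4 588.2] mid 546.3
stage 490 along [504.5 587.7] mid 546.1
A 140 across [-70.9 -14.9] mid -42.9
A 175 across [-71.1 -14.7] mid -42.9
A 210 across [-76.7  -7.1] mid -41.9
B 155 across [15.7 72.5] mid 44.1
B 175 across [16.2 73. ] mid 44.6
B 215 across [13.7 82.3] mid 48.0
t 31.6 p [0.5592 0.0465 0.3054] jawyaw 0.097 tilt [-0.008 -0.007 -1.   ] F [ 0.14  0.6  -0.49] w 66.4 q [-0.66  0.36  0.65  1.75 -0.23  1.12  1.73]
line px 473.0 175.0 c [0.5064 0.187 ] yaw 0.098 ends [0.4892 0.1853] [0.5243 0.1887]
line px 468.0 218.0 c [0.5493 0.1911] yaw 0.098 ends [0.5263 0.1889] [0.5717 0.1933]
```

```bash
python3 - <<'E'
from meas import *
s,im,d=shot('wrist');v=im.astype(float)
for n,l,r in(('A',(250,268),(308,326)),('B',(342,360),(398,416))):
    for side,(a,b) in(('L',l),('R',r)):
        P=[]
        for k in range(128,250,3):
            q=v[k-1:k+2].mean(0);P.append(plane('wrist',[[edge(q,a,b),k]],.044,s)[0,:2])
        P=np.array(P);t=P@x;w=P@y
        m=np.ones(len(t),bool)
        for _ in range(6):
            c=np.polyfit(t[m],w[m],1);e=np.abs(w-np.polyval(c,t));m=e<max(.0012,1.5*np.median(e))
        print(n,side,'slope',c[0].round(3),'across at mid(546)',(np.polyval(c,.546)*1e3).round(2),m.sum())
E
```

```text
A L slope -0.003 across at mid(546) -71.12 30
A R slope 0.007 across at mid(546) -11.93 39
B L slope 0.029 across at mid(546) 17.03 31
B R slope 0.029 across at mid(546) 73.56 30
```

B is now +1.1 mm along, -2.9 mm across and 0.03 rad off; A is +0.5, -1.2 and 0.00. Both are inside the limits. Next is the camera: hover near the knob with the jaws open.

Request:
carry_out([
  [0,0,5,0,9],
  [0,2,10,0,9],
  [-1,6,14.5,-0.05,9],
  [-2,11,14.5,-0.15,9],
  [-3,16,14.5,-0.25,9],
  [-4,21,14.5,-0.3,9],
  [-5,25,14.5,-0.3,9],
  [-5.9,28.8,14.5,-0.3,9],
  [-5.9,28.8,14.5,-0.3,9],
  [-5.9,28.8,14.5,-0.3,9],
])

```text
clock: 32.7
position: [0.4997, 0.3357, 0.4498]
ee_rot: [-0.314, -3.117, 0.012]
force: [-0.9, -0.5, 0.7]
width: 0.979
```

```bash
python3 - <<'E'
from h import *
from look import rep
rep();s,im,d=shot('wrist');save('w19',im);C=cloud('wrist',d,s);h=hsv(im)
bl=(h[...,0]>98)&(h[...,0]<128)&(h[...,1]>110)&(abs(C[...,2]-.265)<.035)
for c in blobs(bl,60):
    m=np.zeros(bl.shape,np.uint8);cv2.drawContours(m,[c],-1,1,-1);P=C[(m>0)&bl];T=P[P[:,2]>np.percentile(P[:,2],99)-.006]
    print('knob px',c[:,0].mean(0).round(),'top pts',T.mean(0).round(4),len(T),'range',P.min(0).round(3),P.max(0).round(3))
# white arm & hinge
b=(C[...,2]>.2)&(C[...,2]<.3)&(C[...,0]>.5)&(C[...,1]>.22)
P=C[b];print(len(P), P.mean(0).round(3) if len(P) else '',P.max(0).round(3) if len(P) else '')
im=arm.get_image('top')[0]
m=(hsv(im)[...,2]<40).astype(np.uint8);m[:, :195]=0;m[:,225:]=0;m[:155]=0;m[190:]=0
for c in blobs(m,40):print('cap',c[:,0].mean(0),plane('top',[c[:,0].mean(0)],.26).round(3),cv2.minEnclosingCircle(c))
E
```

```text
t 32.7 p [0.4997 0.3357 0.4498] jawyaw -0.201 tilt [-0.01  -0.007 -1.   ] F [-0.88 -0.5   0.66] w 89.8 q [-1.11  0.35  0.64  1.39 -0.21  1.48  0.89]
knob px [317. 193.] top pts [0.4651 0.336  0.2823] 813 range [0.454 0.325 0.254] [0.477 0.347 0.284]
3098 [0.568 0.306 0.24 ] [0.673 0.337 0.243]
cap [209.125      172.66666667] [[0.68  0.269 0.26 ]] ((209.5, 172.5), 9.617792129516602)
```

Knob at (0.465,0.336), hinge about (0.680,0.269): radius 0.225, agreeing with 0.226. I go down over it and close to a loose cage.

Request:
carry_out([
  [-2,0,-2,-0.1,9],
  [-3.5,0,-5,-0.1,9],
  [-3.5,0,-8,-0.1,9],
  [-3.5,0,-10,-0.1,9],
  [-3.5,0,-12,-0.1,9],
  [-3.5,0,-13.2,-0.1,9],
  [-3.5,0,-13.2,-0.1,2.9],
  [-3.5,0,-13.2,-0.1,2.9],
  [-3.5,0,-13.2,-0.1,2.9],
  [-3.5,0,-13.2,-0.1,2.9],
  [-3.5,0,-13.2,-0.1,2.9],
  [-3.5,0,-13.2,-0.1,2.9],
  [-3.5,0,-13.2,-0.1,2.9],
  [-3.5,0,-13.2,-0.1,2.9],
])

```text
clock: 34.2
position: [0.4658, 0.3331, 0.3187]
ee_rot: [-0.476, -3.097, 0.01]
force: [0.2, 0.8, 0.3]
width: 0.344
```

```bash
python3 -c "
from look import rep
rep()"
```

```text
t 34.2 p [0.4658 0.3331 0.3187] jawyaw -0.305 tilt [-0.009 -0.005 -1.   ] F [0.17 0.83 0.31] w 31.6 q [-1.17  0.37  0.63  1.7  -0.23  1.17  0.79]
```

Request:
carry_out([
  [-0.4,-1.6,0,0.08,2.9],
  [-0.9,-3.2,0,0.16,2.9],
  [-1.1,-5.4,0,0.26,2.9],
  [-1.1,-7.7,0,0.36,2.9],
  [-0.9,-9.9,0,0.46,2.9],
  [-0.4,-12.2,0,0.56,2.9],
  [0.3,-14.3,0,0.66,2.9],
  [1.2,-16.4,0,0.76,2.9],
  [2.3,-18.4,0,0.86,2.9],
  [3.6,-20.2,0,0.9,2.9],
  [4.3,-21.1,0,0.9,2.9],
  [5.1,-21.9,0,0.9,2.9],
  [5.9,-22.7,0,0.9,2.9],
  [5.9,-22.7,0,0.9,2.9],
])

```text
clock: 35.6
position: [0.5257, 0.1054, 0.3187]
ee_rot: [0.917, -3.0, 0.016]
force: [0.0, -0.8, 0.5]
width: 0.317
```

```bash
python3 -c "
from look import rep
rep()"
```

```text
t 35.6 p [0.5257 0.1054 0.3187] jawyaw 0.593 tilt [-0.001 -0.011 -1.   ] F [ 0.02 -0.82  0.46] w 29.1 q [-0.73  0.28  0.56  1.78 -0.15  1.12  2.04]
```

Request:
carry_out([
  [0.5,-0.5,0,0,2.9],
  [1.0,-1.0,0,0,2.9],
  [1.4,-1.4,0,0,2.9],
  [1.7,-1.65,0,0,2.9],
  [2.0,-1.85,0,0,2.9],
  [2.0,-1.85,0,0,2.9],
])

```text
clock: 36.2
position: [0.5443, 0.0878, 0.318]
ee_rot: [0.917, -2.996, 0.012]
force: [-8.8, 4.6, 3.2]
width: 0.534
```

```bash
python3 -c "
from look import rep
rep()"
```

```text
t 36.2 p [0.5443 0.0878 0.318 ] jawyaw 0.594 tilt [-0.006 -0.01  -1.   ] F [-8.78  4.65  3.21] w 49.0 q [-0.68  0.32  0.56  1.75 -0.17  1.14  2.09]
```

Contact of about 10 N against the swing direction means the camera is at its stop. Open, lift off, and look.

Request:
carry_out([
  [-0.3,0.2,0,0,7],
  [-0.3,0.2,0,0,7],
  [-0.3,0.2,0,0,7],
  [-0.3,0.2,3,0,7],
  [-0.3,0.2,7,0,7],
  [-0.3,0.2,11,-0.1,7],
  [-2,3,14,-0.25,7],
  [-4,7,14,-0.4,7],
  [-6,11,14,-0.5,7],
  [-8,15,14,-0.5,7],
  [-9,17,14,-0.5,7],
  [-9,17,14,-0.5,7],
])

```text
clock: 37.4
position: [0.4526, 0.2617, 0.4578]
ee_rot: [0.158, -3.127, 0.007]
force: [0.5, -0.6, -0.2]
width: 0.76
```

```bash
python3 - <<'E'
from h import *
from look import rep
rep()
s,im,d=shot('top');C=cloud('top',d);h=hsv(im);save('t20',im)
bl=(h[...,0]>98)&(h[...,0]<128)&(h[...,1]>110)&(abs(C[...,2]-.27)<.035)
for c in blobs(bl,20):
    p=plane('top',[c[:,0].mean(0)],.275)[0];print('knob',c[:,0].mean(0),p.round(4),'angle',(np.arctan2(p[1]-.2692,p[0]-.6805)%(2*np.pi)-2.839).round(3))
for o in boards('top',.044,s,im):print('top',o)
s,im,d=shot('wrist');save('w20',im);C=cloud('wrist',d,s);h=hsv(im)
red=((h[...,0]<10)|(h[...,0]>170))&(h[...,1]>110)&(h[...,2]>60)
for c in blobs(red,100):
    m=np.zeros(red.shape,np.uint8);cv2.drawContours(m,[c],-1,1,-1);P=C[m>0];zt=np.percentile(P[:,2],90);print('red',c[:,0].mean(0).round(),'z',zt.round(4),P[P[:,2]>zt-.004].mean(0).round(4),cv2.contourArea(c))
a=np.hstack([cv2.imread('pics/t20.png')[180:300,170:400],cv2.imread('pics/w20.png')[::2,::2][:120,:230]]);a=np.hstack([cv2.resize(cv2.imread('pics/t20.png')[180:300,170:410],(480,240)),cv2.imread('pics/w20.png')[::2,::2]]);cv2.imwrite('pics/c20.png',a)
E
```

```text
t 37.4 p [0.4526 0.2617 0.4578] jawyaw 0.101 tilt [-0.01  -0.005 -1.   ] F [ 0.49 -0.61 -0.21] w 69.7 q [-1.08  0.18  0.55  1.56 -0.09  1.44  1.16]
knob [283.94594595 233.86486486] [0.5404 0.0988 0.275 ] angle 1.185
top (array([0.5494, 0.0101]), array([137.,  55.]), np.float64(0.082), array([323., 237.]))
red [323. 182.] z 0.0413 [0.4401 0.2555 0.0421] 251.0
red [121. 143.] z 0.0263 [ 0.4156 -0.0417  0.0273] 972.5
```

View pics/c20.png

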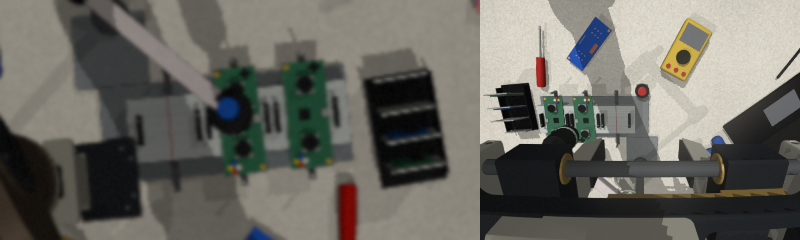

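The camera is over the stage and both boards lie thumbstick side up. The top view puts the knob at 1.185 rad, close to the 1.17 limit, so I measure it properly with the wrist camera.

Request:
carry_out([
  [3,-3,0,0,7],
  [6,-7,0,0,7],
  [9,-11,0,0,7],
  [11,-15,0,0,7],
  [12,-17,0,0,7],
  [12,-17,0,0,7],
  [12,-17,0,0,7],
])

```text
clock: 38.2
position: [0.5749, 0.0857, 0.4582]
ee_rot: [0.143, -3.129, 0.01]
force: [0.1, 0.7, 0.1]
width: 0.763
```

```bash
cat > knob.py <<'E'
from h import *
from look import rep
from scipy.optimize import least_squares
rep();s,im,d=shot('wrist');save('w21',im);C=cloud('wrist',d,s);h=hsv(im)
bl=(h[...,0]>98)&(h[...,0]<128)&(h[...,1]>110)&(abs(C[...,2]-.265)<.035)
for c in blobs(bl,60):
    m=np.zeros(bl.shape,np.uint8);cv2.drawContours(m,[c],-1,1,-1);P=C[(m>0)&bl];T=P[P[:,2]>np.percentile(P[:,2],99)-.006];k=(T.min(0)+T.max(0))/2
    ch=np.linalg.norm(T.mean(0)[:2]-[.4651,.336]);print('knob px',c[:,0].mean(0).round(),T.mean(0).round(4),k.round(4),len(T),'angle by chord',2*np.arcsin(ch/.452))
E
python3 knob.py
```

```text
t 38.2 p [0.5749 0.0857 0.4582] jawyaw 0.091 tilt [-0.009 -0.007 -1.   ] F [0.09 0.72 0.1 ] w 70.1 q [-0.72  0.31  0.67  1.43 -0.18  1.48  1.61]
knob px [347. 190.] [0.5387 0.0989 0.2822] [0.5389 0.0991 0.2814] 782 angle by chord 1.162653543896226
```

By chord from the start the knob is at about 1.163 rad, so it may be short of the stop. I re-grip the knob firmly, square to the swing, and push on.

Request:
carry_out([
  [-2,1,0,0.12,7],
  [-3.6,1.3,0,0.25,7],
  [-3.6,1.3,-2,0.38,7],
  [-3.6,1.3,-4,0.5,7],
  [-3.6,1.3,-6,0.62,7],
  [-3.6,1.3,-8,0.74,7],
  [-3.6,1.3,-10,0.8,7],
  [-3.6,1.3,-12,0.8,7],
  [-3.6,1.3,-13.5,0.8,7],
  [-3.6,1.3,-14,0.8,7],
  [-3.6,1.3,-14,0.8,2],
  [-3.6,1.3,-14,0.8,2],
  [-3.6,1.3,-14,0.8,2],
  [-3.6,1.3,-14,0.8,2],
  [-3.6,1.3,-14,0.8,2],
  [-3.6,1.3,-14,0.8,2],
], squeeze=15)

```text
clock: 39.85
position: [0.5387, 0.1001, 0.3184]
ee_rot: [1.355, -2.828, 0.014]
force: [0.8, 0.2, -0.5]
width: 0.285
```

```bash
python3 -c "
from look import rep
rep()"
```

```text
t 39.85 p [0.5387 0.1001 0.3184] jawyaw 0.894 tilt [-0.002 -0.011 -1.   ] F [ 0.77  0.24 -0.53] w 26.2 q [-0.67  0.3   0.5   1.75 -0.15  1.13  2.34]
```

Request:
carry_out([
  [0.2,-0.15,0,0,2],
  [0.4,-0.3,0,0,2],
  [0.6,-0.5,0,0,2],
  [0.6,-0.5,0,0,2],
])

```text
clock: 40.25
position: [0.54, 0.0993, 0.318]
ee_rot: [1.358, -2.818, -0.001]
force: [-23.0, 12.7, 16.7]
width: 0.258
```

```bash
python3 -c "
from look import rep
rep()"
```

```text
t 40.25 p [0.54   0.0993 0.318 ] jawyaw 0.898 tilt [-0.013 -0.005 -1.   ] F [-23.04  12.65  16.71] w 23.7 q [-0.65  0.31  0.49  1.74 -0.16  1.14  2.36]
```

At 26 N it moved only 1.5 mm, so it is truly against the stop; my chord angle was biased by a few hundredths. I relax, release, and go to the shutter button at (0.440,0.2545).

Request:
carry_out([
  [0,0,0,0,2],
  [0,0,0,0,7],
  [0,0,0,0,7],
  [0,0,0,0,7],
  [0,0,0,0,7],
  [0,0,3,0,7],
  [0,0,7,0,7],
  [0,0,11,-0.1,7],
  [-2,3,12,-0.25,7],
  [-4,7,12,-0.4,4],
  [-6,11,12,-0.5,0.5],
  [-8,14,10,-0.6,0.5],
  [-10,15.5,5,-0.7,0],
  [-10,15.5,0,-0.8,0],
  [-10,15.5,-5,-0.8,0],
  [-10,15.5,-9,-0.8,0],
  [-10,15.5,-12,-0.8,0],
  [-10,15.5,-13,-0.8,0],
  [-10,15.5,-13,-0.8,0],
])

```text
clock: 42.15
position: [0.4399, 0.254, 0.1873]
ee_rot: [0.153, -3.124, -0.007]
force: [0.6, -0.3, 0.2]
width: 0.008
```

```bash
python3 - <<'E'
from look import *
rep()
s,im,d=shot('top');C=cloud('top',d);h=hsv(im)
bl=(h[...,0]>98)&(h[...,0]<128)&(h[...,1]>110)&(abs(C[...,2]-.27)<.035)
for c in blobs(bl,20):print('knob top',c[:,0].mean(0),plane('top',[c[:,0].mean(0)],.275)[0].round(4))
E
```

```text
t 42.15 p [0.4399 0.254  0.1873] jawyaw 0.098 tilt [-0.014  0.004 -1.   ] F [ 0.56 -0.31  0.22] w 0.7 q [-0.97  0.39  0.46  2.   -0.25  0.81  1.3 ]
knob top [283.35135135 234.37837838] [0.5393 0.1001 0.275 ]
```

Request:
carry_out([
  [0,0,-3,0,0],
  [0,0,-6,0,0],
  [0,0,-7.5,0,0],
  [0,0,-8,0,0],
  [0,0,-8.2,0,0],
  [0,0,-8.2,0,0],
])

```text
clock: 42.8
position: [0.4415, 0.2549, 0.1079]
ee_rot: [0.153, -3.128, -0.012]
force: [-0.8, 0.2, -0.4]
width: 0.004
```

```bash
python3 - <<'E'
from look import *
rep()
E
```

```text
t 42.8 p [0.4415 0.2549 0.1079] jawyaw 0.098 tilt [-0.01   0.007 -1.   ] F [-0.84  0.2  -0.36] w 0.4 q [-0.91  0.51  0.39  2.06 -0.34  0.63  1.38]
```

Request:
carry_out([
  [0,0,-0.2,0,0],
  [0,0,-0.4,0,0],
  [0,0,-0.6,0,0],
  [0,0,-0.7,0,0],
  [0,0,-0.7,0,0],
])

```text
clock: 43.3
position: [0.4422, 0.2554, 0.1012]
ee_rot: [0.153, -3.13, -0.013]
force: [2.8, 1.5, 3.0]
width: 0.01
```

```bash
python3 - <<'E'
from look import *
rep()
E
```

```text
t 43.3 p [0.4422 0.2554 0.1012] jawyaw 0.098 tilt [-0.009  0.008 -1.   ] F [2.76 1.54 3.04] w 0.9 q [-0.9   0.53  0.38  2.07 -0.35  0.61  1.39]
```

Request:
carry_out([
  [0,0,-0.15,0,0],
  [0,0,-0.3,0,0],
  [0,0,-0.45,0,0],
  [0,0,-0.45,0,0],
])

```text
clock: 43.7
position: [0.4424, 0.2554, 0.099]
ee_rot: [0.152, -3.13, -0.016]
force: [-8.1, -4.7, 44.0]
width: 0.007
```

```bash
python3 - <<'E'
from look import *
rep()
E
```

```text
t 43.7 p [0.4424 0.2554 0.099 ] jawyaw 0.097 tilt [-0.009  0.01  -1.   ] F [-8.09 -4.73 43.99] w 0.6 q [-0.9   0.53  0.38  2.07 -0.35  0.61  1.39]
```

Fully pressed, with the force at 44 N on the fingertips, so I back off at once and look from clear.

Request:
carry_out([
  [0,0,1,0,0],
  [0,0,4,0,0],
  [0,0,9,0,0],
  [0,0,14,0,0],
  [0,0,19,0,0],
  [0,0,24,0,0],
  [0,3,29,0,7],
  [0,3,32,0,7],
  [2,0,36,0,7],
  [5,-4,36,0,7],
  [8,-8,36,0,7],
  [11,-12,36,0,7],
  [13,-16,36,0,7],
  [13,-16,36,0,7],
  [13,-16,36,0,7],
])

```text
clock: 45.2
position: [0.5723, 0.0938, 0.458]
ee_rot: [0.146, -3.128, -0.015]
force: [-0.5, 1.1, 0.5]
width: 0.729
```

```bash
python3 knob.py; python3 ends.py; python3 - <<'E'
from meas import *
s,im,d=shot('wrist');C=cloud('wrist',d,s);g=green(im)&(abs(C[...,2]-.045)<.01)
P=C[g];t=P[:,:2]@x;w=P[:,:2]@y
for n,lo,hi in(('A',-.09,.003),('B',.004,.1)):
    m=(w>lo)&(w<hi)&(t<.66);print(n,m.sum(),'along',(np.percentile(t[m],[.3,99.7])*1e3).round(1),'across',(np.percentile(w[m],[.5,99.5])*1e3).round(1),'z',P[m,2].mean().round(4))
E
```

```text
t 45.2 p [0.5723 0.0938 0.458 ] jawyaw 0.093 tilt [-0.011  0.009 -1.   ] F [-0.53  1.14  0.55] w 66.9 q [-0.72  0.3   0.66  1.43 -0.2   1.48  1.61]
knob px [334. 192.] [0.5374 0.1    0.2822] [0.5376 0.1001 0.2818] 780 angle by chord 1.155508207973841
px [260. 171.] ctr 547.9 8.9 [136.3  54.1] ang 5.19 along min/max 0.4781 0.6144 across [-0.0696 -0.0164] zmed 0.0445
A 2534 along [478.4 611.9] across [-69.6 -16.2] z 0.0445
B 947 along [478.3 603.2] across [17.5 70.3] z 0.0446
```

The knob rests within 2 mm of the stage middle, where the stop should hold it, and both boards are unchanged. The robot is clear, so I hand in.

```bash
python3 -c "
from cell import arm
print(arm.sign_off())"
```

```text
the job is handed in; nothing more can be done
None
```

The job is handed in after about 45 s of robot time, and as far as my checks show it is done. Two readings, on the camera angle and the button force, don't fully settle it.

**What I did:** Only two green boards were present. I turned each over by letting it swing in a light end grip, pushing it past vertical on the rack plate and laying it down with its tail dragging on the stage. One board went in the centre bay and one in the right-hand bay. I then swung the camera in, pressed the shutter button fully and withdrew.

**Board positions:**

| Bay | Along | Across | Turned from straight |
|---|---|---|---|
| Right-hand | about +0.5 mm | −1.2 mm | 0.00 rad |
| Centre | +1.1 mm | −2.9 mm | 0.03 rad |

- These are the full measurements, taken before the camera came in.
- The centre board had shifted about 7 mm while I placed the other, from a knock or possibly my own release. I gripped it again and re-centred it.
- After the press, the visible edges of both boards matched these readings. The camera hid part of the centre board.

**What disagreed:**
- **Camera angle:** my estimate was 1.16 rad (1.185 from the top view), against 1.222 rad for the stop and the 1.17 rad limit. However, the camera would not move further at 26 N, and the knob ended within 2 mm of the stage's middle. I took it to be at the stop, less about 1.5 mm as I let go.
- **Button force:** the press briefly reached 44 N on the fingertips, over the 40 N allowed for the arm or the gripper's body. I don't know whether fingertip force counts towards that limit.

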